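Load the dough roller and wind up its spring tension

ROBOT

A 7-joint arm with a two-finger parallel gripper is mounted at the origin on the work surface. World frame = base frame: x ahead of the robot, y to its left, z up, the work surface at z = 0. Lengths are in m, angles in rad, forces in N, time in s.
With the tool pointing down it reaches from about 0.4 to 0.9 m from the base axis. Payload 5.5 kg.
Tool frame: the origin (TCP) lies at the very end of the fingers, on their centre line; the grasp point (between the pads) lies 19 mm behind it; y points along the fingers, z is the direction in which the jaws open and shut, and the axes are right-handed (so a half turn about y gives the same grasp; the last joint's range is limited). The gripper opens to 85 mm and grips with 20 to 120 N. Pads are 22 mm wide; open, the fingers measure 114 mm over their backs; the gripper's body (76 mm by 85 mm) begins 54 mm behind the grasp point. The pads swing forward as they close: fully open they stand 13 mm farther back than shut.
Start: joints at [1.507, 0.501, -0.427, 1.55, 0.221, 1.138, -0.21], TCP at [0.209, -0.616, 0.231] pointing down, gripper open.
Joint ranges: [-2.88, 2.88], [-0.31, 2.03], [-1.54, 1.56], [0.2, 2.42], [-1.41, 4.55], [0.19, 2.02], [-2.57, 2.57]. Speed limits (rad/s): [2.57, 2.57, 3.14, 3.14, 3.14, 3.14, 3.14].

INTERFACE

Orientations are given as a 3x3 rotation matrix whose columns are the frame's x, y, z axes.
In Python, from rig import get_state, grab_frame, close_job, look_for, silhouettes, pinpoint gives the robot as it stands.
- The arm moves only by the tool drive_tool, never from a script. Its argument "deltas" is a list of rows, each a list of 3 entries, a list of its own where there are three numbers: the shift along the tool's x, y, z in m, then the turn, a rotation vector about the tool's x, y, z in degrees, then the opening, from 0 (shut) to 1 (fully open). A call has 1 to 20 rows; each row is the pose to reach, as a shift and turn from the pose commanded when the call began, along the tool's axes at that moment; what a row does not reach only later rows make up. A row lasts 1/12 s, in which the tool goes at most 41.7 mm and 7.16 degrees, less where a joint would pass 70% of its speed; a pose out of reach is approached as far as the arm can. A call with a gripper value outside its range is refused whole. The fingers move at their own pace and stop on an object; "newtons" is the grip in N (left out, the last holds). Time passes only in rows, so rows that repeat a pose let the fingers close. It gives the time, the measured TCP pose, the force and the opening at its end, in the units of the state.
- get_state(): the state, without advancing time (a new reading comes with each control period).
- grab_frame(name): name is "scene" or "top"; returns a dict with "color" (384x512x3 uint8, blue, green, red), "fovy" (degrees; the focal length in pixels is half the picture's height over the tangent of half this angle, whatever the lens; pixels are square), "cx", "cy" (the principal point, pixels), "distortion" ([k1, k2, p1, p2, k3] as OpenCV has them; the pictures are not rectified), "eye" and "orientation" of the camera in the world. Camera axes: x right, y down, z forward; pixel columns grow to the right and rows downward; lengths in m; the calibration is good to about 2 mm. A picture is of the moment at which its call begins. There is no depth.
- close_job(): hands the job in, once; it reports no verdict.
Trained networks look in a picture, given as the dict that the camera call returned (one of the last four; its "shot" number tells which), for a name from the list of things; names that differ only in an ending like _2 or _b are one class to them, and where a whole thing is asked for, a point or a joint stands for the part that bears it (a point fixed in the world has none). Each returns a list of dicts, best first, with "p" (0 to 1); they miss things now and then, are a little off and sometimes report something else, mostly with a low value. They report only what shows in the picture. A call takes as long as a camera call. They do not tell look-alikes from the thing itself.
- look_for(picture, query): "rect" ([left, top, right, bottom] as shares, 0 to 1, of the picture: columns of its width, rows of its height, round what is visible of it).
- silhouettes(picture, query): "region" (384x512 bool, what is visible of it) and "rect" ([left, top, right, bottom] as shares, 0 to 1, of the picture: columns of its width, rows of its height, round what is visible of it).
- pinpoint(picture, query): "xy" ([column, row] as shares, 0 to 1, of the picture: columns of its width, rows of its height: a listed point, or the origin of a listed thing).
The state is a dict: "clock": time; "joints": joint angles; "joint_vel": joint speeds; "effort": joint torques, N m; "tcp_pos": TCP position; "tcp_rot": TCP orientation; "wrist_force": force on the tool from outside, world axes, zero at the start; "ft_torque": the same for the moment, N m; "grip_width": opening from 0.0 (shut) to 1.0 (fully open).
Only numpy, scipy, OpenCV 4.12 (cv2) and the standard library are available. Lean on these libraries where they do the work, as an engineer would, in place of code of your own. Each camera call takes 0.05 s, during which the arm holds its last target.

TASK

Take the plain smooth roller (not the ribbed one) from its wooden rest and lay it, without dropping it, in the two V saddles of the roller stand, between headstock and tailstock, and let go. Then wind the leaning tension wheel clockwise until the roller is held firm, with the tailstock's spring plunger pressed about half-way into its sleeve: never run the spring nearly solid. Leave the wheel set there, and do not disturb the other things on the table.

Things in the scene. Friction and masses are not known exactly. Their poses are not given: they have to be found in the camera images.
- roller: plain smooth steel roller, 0.4 to 0.65 kg: barrel 32 mm diameter, 150 mm long, a stub 20 mm diameter x 15 mm at each end (180 mm overall). Origin at its centre on the axis; y along its length. Starts level in the two V notches of a wooden rest (notches 36 to 48 mm either side of the rest's middle, foot 12 mm high), axis 50 mm above the table, off the rest's middle by up to 8 mm
- cutter: ribbed cutting roller, not wanted now: 40 mm diameter, ribs all along, 134 mm overall; origin at its centre, y along its length; lies in the other wooden rest and stays there
- cradle (a point): fixed point of the grey roller stand, 75 mm above the table: where the middle of the laid roller's axis goes. y runs along the roller's line towards the tailstock, z up. Two V saddles hold the barrel 49 to 61 mm either side, lips 5 mm below the axis; between them it is free down to the base plate (59 mm below), but for a fixed lower roller at x +50 to +78 mm, top 27 mm below this point
- headstock (a point): face of the fixed headstock disc that the roller's end finally bears on; 97 mm from the cradle point along its -y, axes as the cradle's. Laid with its middle at the cradle point the roller has 7 mm free here; winding slides it along the saddles to touch. The headstock behind is a grey box 110 x 55 mm, 115 mm tall
- pad (a point): centre of the flat face (32 mm diameter) of the tailstock's spring plunger that bears on the roller's other end; axes as the cradle's. At y = 103 mm from the cradle point, less 9 mm per radian of the wheel (at least 6 mm free beside the laid roller at the start). From wheel angle 0 it takes 20 mm of travel until the roller is caught against the headstock
- sleeve_mouth (a point): centre of the mouth of the aluminium sleeve (27 mm diameter) that the brass plunger rod slides into; the sleeve moves with the wheel. The pad's face stands 20 mm before it when the spring is slack (16 mm of brass rod seen), 12 mm when half pressed (8 mm of rod), 4 mm when solid. The grey tailstock housing lies beyond
- wheel_centre (a point): fixed: centre of the outer face of the black tension wheel's disc (84 mm diameter), on the tailstock; 195 mm along the cradle's +y and 65 mm above the cradle point. The wheel's axis leans 35 degrees from vertical towards the cradle's +y, away from the roller; axes as the cradle's
- wheel_grip (a point): point on the wheel's axis inside its grip bar, 23 mm out from the disc's face, 11 mm below the bar's top. The bar runs straight across the disc: 66 mm long, 14 mm thick, standing 34 mm out. z points outward along the wheel's axis, x along the bar, y across it (the way to pinch); x and y turn with the wheel
- wheel (a joint): angle of the tension wheel (rad): grows as it is wound clockwise seen from outside facing the wheel (about minus the z axis of wheel_grip); 0.1 to 0.7 at the start, stops at 4.6. Each radian drives sleeve and pad 9 mm towards the roller. It stays where it is left. Turning it takes 0.24 N m while free, about 0.41 N m with the spring half pressed
- plunger (a joint): how far the spring plunger is pressed into its sleeve (m): 0 slack, 0.008 half-way (the set, firm tension, 19 N), 0.016 solid. It rises only once the roller is caught between pad and headstock, then 9 mm per radian of the wheel; winding back lets it out
- jar: glass jar with a dark lid, 56 mm across, 85 mm tall; a bystander to be left alone; origin at its underside
- cup: white ceramic cup, 76 mm across, 75 mm tall; a bystander to be left alone; origin at its underside
- ring: steel pastry ring, 72 mm across, 35 mm tall; a bystander to be left alone; origin at its underside
- scraper: dough scraper lying flat, steel blade with a black grip, 110 mm wide; a bystander to be left alone; origin at its underside
- spoon: wooden spoon on the board; a bystander to be left alone; origin at its underside
There are look-alikes about, which are no part of the job. Leave any pink look-alike of the roller alone.

How it is judged:
On the way, in this order (a step that is already met when the one before it is completed fails the run):
1. the smooth roller lies in both saddles, let go (x of roller in the frame of cradle between -0.004 and 0.004 m and z of roller in the frame of cradle between -0.005 and 0.004 m and angle between the y axis of roller and the y axis of cradle, either way round below 0.06 rad and linear speed of roller below 0.03 m/s and contact force between roller and the fingers below 0.2 N), for 0.2 s.
2. the wheel is wound until the spring is pressed to the set tension on the seated roller (x of roller in the frame of cradle between -0.004 and 0.004 m and z of roller in the frame of cradle between -0.005 and 0.004 m and angle between the y axis of roller and the y axis of cradle, either way round below 0.06 rad and linear speed of roller below 0.03 m/s and value of joint plunger above 0.0055 m), for 0.2 s.
At the end, for the whole second after the job is handed in: The smooth roller lies at rest in both saddles (within 4 mm sideways, 5 mm in height, 0.06 rad of the saddles' line), held between headstock and pad with the spring plunger pressed in 5.5 to 10.5 mm of its 16 mm; the wheel is still and nothing is held (all of step 2 and contact force between roller and the fingers below 0.2 N and value of joint plunger below 0.0105 m and velocity of joint wheel between -0.05 and 0.05 rad/s); the robot touches nothing.
It fails at once if the spring is run nearly solid (over 13 mm) (value of joint plunger above 0.013 m).
It fails at once if the roller is dropped or flung (over 1.2 m/s) (linear speed of roller above 1.2 m/s).
It fails at once if the ribbed cutter or a bystander is moved more than 40 mm (distance of any of cutter, jar, cup, ring, scraper, spoon from where it was at the start of the episode above 0.04 m).
It also fails if it takes over 67 s, if anything falls off the work surface, if the arm or the gripper's body presses on something with over 40 N, if the wrist force passes 120 N, or if a joint passes its speed limit or range.

## Working session

There is one attempt and no reset: what is moved stays moved. The work goes in short steps, Python scripts to look and compute and a tool call to move; the robot and the scene stay as the last step left them, time stands still between calls to the robot, and variables do not carry over. Pictures are saved under pics/ and viewed, and the job is handed in when it is done.

Besides the shell and the picture viewer there is one more tool, called in YAML: its name, and indented under it one key for each argument. drive_tool: Moves the arm, as the interface text tells. Its arguments: {"type":"object","properties":{"deltas":{"type":"array"},"newtons":{"type":"number"}},"required":["deltas"]}

```bash
ls; mkdir -p pics; python3 - <<'E'
from rig import *
import cv2,numpy as np
s=get_state();print({k:np.round(v,3).tolist() for k,v in s.items()})
for n in("scene","top"):
    f=grab_frame(n);cv2.imwrite(f"pics/{n}0.png",f["color"]);print(n,f["fovy"],f["cx"],f["cy"],f["distortion"],f["eye"],np.round(f["orientation"],4).tolist())
    for q in["roller","cutter","cradle","headstock","pad","sleeve_mouth","wheel_centre","wheel_grip"]:
        print(q,[(round(d["p"],2),(np.array(d["xy"])*[512,384]).round(1).tolist()) for d in pinpoint(f,q)])
E
```

```text
pics
{'clock': 0.0, 'joints': [1.507, 0.502, -0.427, 1.551, 0.221, 1.138, -0.21], 'joint_vel': [0.001, -0.0, 0.001, -0.002, 0.002, -0.001, -0.001], 'effort': [0.0, -56.952, -5.816, -28.094, 0.011, 0.012, 0.0], 'tcp_pos': [0.208, -0.615, 0.23], 'tcp_rot': [[-0.947, -0.001, 0.321], [-0.321, 0.002, -0.947], [-0.0, -1.0, -0.002]], 'wrist_force': [0.592, -0.155, -0.273], 'ft_torque': [-0.014, -0.023, 0.032], 'grip_width': 0.997}
scene 45.882730993441946 250.63363224645772 194.2532209241569 [0.05285902 0.         0.         0.         0.        ] [ 1.18646596 -0.01529237  1.25912651] [[0.0472, 0.8605, -0.5073], [0.9988, -0.0469, 0.0134], [-0.0122, -0.5073, -0.8617]]
roller [(0.68, [139.1, 152.4]), (0.57, [132.1, 205.1])]
cutter [(0.79, [365.0, 201.0])]
cradle [(0.95, [238.7, 203.1])]
headstock [(0.89, [202.1, 204.2])]
pad [(0.58, [272.4, 202.3])]
sleeve_mouth [(0.53, [280.4, 201.8])]
wheel_centre [(0.75, [304.4, 191.7])]
wheel_grip [(0.79, [311.4, 187.4]), (0.29, [208.4, 176.3])]
top 49.54498174960571 251.21067369081857 188.5644729119325 [-0.11926356  0.          0.          0.          0.        ] [ 0.47742848 -0.00926697  1.39161748] [[0.0181, -0.9981, 0.0597], [-0.9998, -0.0178, 0.0063], [-0.0053, -0.0598, -0.9982]]
roller [(0.57, [357.1, 206.9]), (0.56, [358.8, 279.3]), (0.51, [188.9, 194.7])]
cutter [(0.77, [143.9, 201.5])]
cradle [(0.92, [261.5, 199.6])]
headstock [(0.62, [292.2, 196.4])]
pad [(0.72, [177.4, 256.8]), (0.57, [226.2, 194.7])]
sleeve_mouth [(0.69, [166.3, 142.3]), (0.61, [221.5, 196.3])]
wheel_centre [(0.77, [195.1, 195.8]), (0.56, [254.3, 128.5])]
wheel_grip [(0.61, [192.4, 193.8]), (0.18, [253.2, 129.6])]
```

```bash
python3 - <<'E'
import cv2
a=cv2.imread("pics/scene0.png");b=cv2.imread("pics/top0.png")
cv2.imwrite("pics/s_l.png",cv2.resize(a,(800,600),interpolation=cv2.INTER_CUBIC))
cv2.imwrite("pics/t_l.png",cv2.resize(b,(800,600),interpolation=cv2.INTER_CUBIC))
E
```

```text
(no output)
```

View pics/s_l.png

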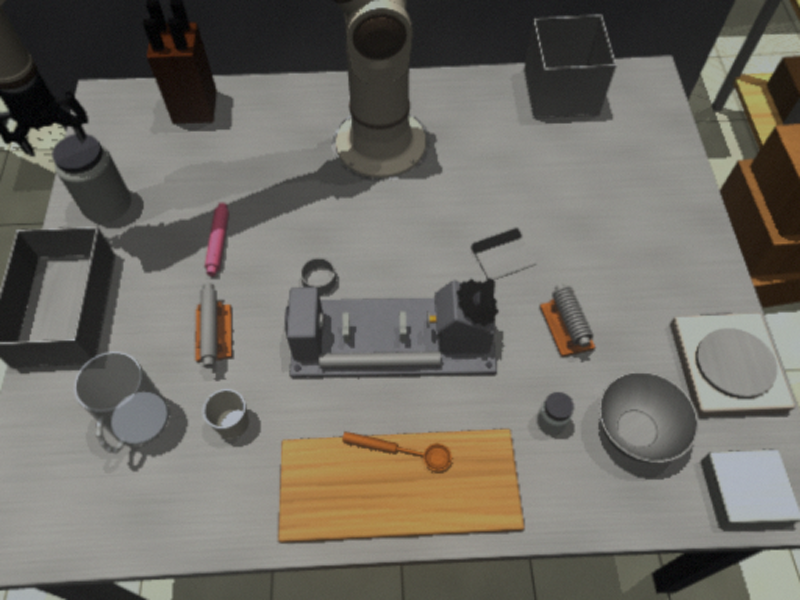

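View pics/t_l.png

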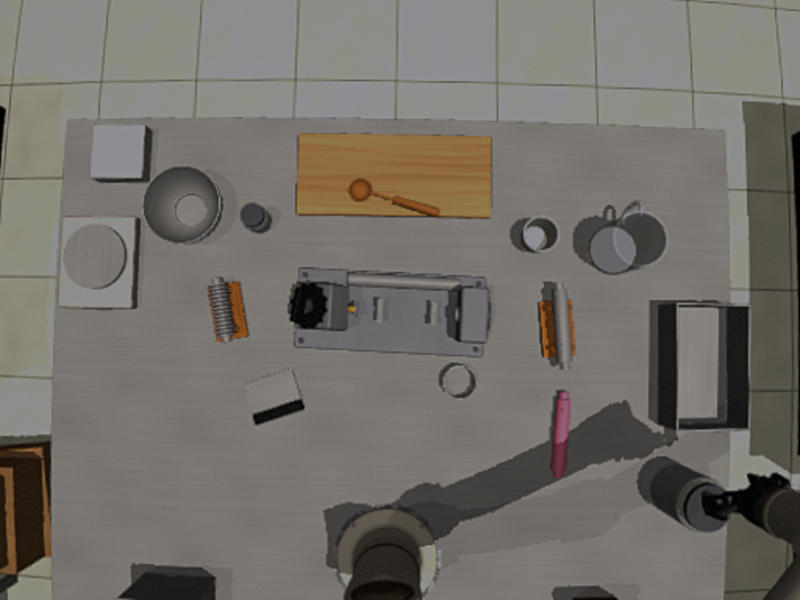

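Candidates for the roller, in scene pixels (512 wide): grey roller in the wooden rest (132,205), pink look-alike (139,152), ribbed cutter (365,201) and the stand's fixed lower roller (243,230). I choose (132,205) and will check it in a close crop.

```bash
cat > h.py <<'E'
import cv2,numpy as np
from rig import *
from scipy.optimize import least_squares
def KD(f):
    h,w=f["color"].shape[:2];fl=h/2/np.tan(np.radians(f["fovy"])/2)
    return np.array([[fl,0,f["cx"]],[0,fl,f["cy"]],[0,0,1]]),np.array(f["distortion"],float)
def proj(f,P):
    K,D=KD(f);R=np.array(f["orientation"]).T;t=-R@np.array(f["eye"])
    return cv2.projectPoints(np.atleast_2d(np.array(P,float)),cv2.Rodrigues(R)[0],t,K,D)[0][:,0]
def ray(f,px):
    K,D=KD(f);u=cv2.undistortPoints(np.array(px,float).reshape(-1,1,2),K,D)[:,0]
    d=np.c_[u,np.ones(len(u))]@np.array(f["orientation"]).T
    return d/np.linalg.norm(d,axis=1)[:,None]
def onz(f,px,z):
    d=ray(f,px);e=np.array(f["eye"]);return e+d*((z-e[2])/d[:,2])[:,None]
def pp(f,q):
    return [(d["p"],np.array(d["xy"])*[512,384]) for d in pinpoint(f,q)]
def crop(f,c,r,name,s=6):
    c=np.array(c).astype(int);im=f["color"];y0,x0=max(c[1]-r[1],0),max(c[0]-r[0],0)
    k=im[y0:c[1]+r[1],x0:c[0]+r[0]];cv2.imwrite(name,cv2.resize(k,None,fx=s,fy=s,interpolation=cv2.INTER_CUBIC));print(name,x0,y0,s)
E
python3 - <<'E'
from h import *
fs={n:grab_frame(n) for n in("scene","top")}
# stand fit
obs=[]
off={"cradle":[0,0,0],"headstock":[0,-.097,0],"wheel_centre":[0,.195,.065]}
pick={"scene":{"cradle":(238.7,203.1),"headstock":(202.1,204.2),"wheel_centre":(304.4,191.7)},"top":{"cradle":(261.5,199.6),"headstock":(292.2,196.4),"wheel_centre":(195.1,195.8)}}
def res(p):
    c,s=np.cos(p[2]),np.sin(p[2]);R=np.array([[c,-s,0],[s,c,0],[0,0,1]])
    return np.concatenate([(proj(fs[n],[R@off[q]+[p[0],p[1],.075]])[0]-pick[n][q]) for n in fs for q in off])
r=least_squares(res,[.5,0,0]);print("stand",r.x,r.fun.round(1))
for n in fs:
    f=fs[n]
    for m in silhouettes(f,"roller"):
        g=m["region"];ys,xs=np.nonzero(g);print(n,round(m["p"],2),xs.mean(),ys.mean(),len(xs))
        (cx,cy),(w,h),a=cv2.minAreaRect(np.c_[xs,ys].astype(np.float32));
        v=cv2.PCACompute(np.c_[xs,ys].astype(float),None)[1][0]
        print('  center z.05',onz(f,[(xs.mean(),ys.mean()),(cx,cy)],.05).round(4).tolist(),w,h)
        P=onz(f,[(cx-20*v[0],cy-20*v[1]),(cx+20*v[0],cy+20*v[1])],.05);d=P[1]-P[0];print('  yaw',np.degrees(np.arctan2(d[1],d[0])), 'len',max(w,h))
crop(fs["scene"],(134,206),(45,45),"pics/c1.png");crop(fs["top"],(357,207),(45,45),"pics/c2.png")
crop(fs["scene"],(250,205),(75,50),"pics/c3.png",5);crop(fs["top"],(250,199),(75,50),"pics/c4.png",5)
a=cv2.imread("pics/c1.png");b=cv2.imread("pics/c2.png");cv2.imwrite("pics/c12.png",cv2.resize(np.hstack([a,b]),(800,400)))
E
```

```text
stand [ 0.52406153 -0.03584462 -0.00999362] [-0.6  1.8  3.6  1.9  0.9 -0.5  0.6 -0.7  0.5  3.3  2.8  0.5]
scene 0.9 138.55035128805622 152.8454332552693 427
  center z.05 [[0.2978, -0.3549, 0.05], [0.2967, -0.3549, 0.05]] 10.192737579345703 46.031715393066406
  yaw -3.767372471826947 len 46.031715393066406
scene 0.83 133.5017605633803 208.48239436619718 568
  center z.05 [[0.5053, -0.3541, 0.05], [0.5036, -0.3558, 0.05]] 54.0 12.0
  yaw 4.115636301344638 len 54.0
scene 0.71 321.82183908045977 162.52298850574712 870
  center z.05 [[0.3688, 0.2376, 0.05], [0.3693, 0.2377, 0.05]] 27.482912063598633 34.16794204711914
  yaw 92.81666741869644 len 34.16794204711914
scene 0.36 250.89434648754548 213.45885810243493 7146
  center z.05 [[0.5418, 0.0012, 0.05], [0.5348, -0.0035, 0.05]] 60.07147216796875 135.91514587402344
  yaw 89.59415557622917 len 135.91514587402344
top 0.86 359.50877192982455 208.10526315789474 456
  center z.05 [[0.5004, -0.3532, 0.05], [0.5006, -0.3529, 0.05]] 54.301124572753906 9.58706283569336
  yaw -174.954362670207 len 54.301124572753906
top 0.82 358.4007352941176 277.94117647058823 544
  center z.05 [[0.2747, -0.3521, 0.05], [0.2758, -0.3524, 0.05]] 11.691659927368164 55.21061325073242
  yaw 176.75117829827158 len 55.21061325073242
pics/c1.png 89 161 6
pics/c2.png 312 162 6
pics/c3.png 175 155 5
pics/c4.png 175 149 5
```

View pics/c12.png

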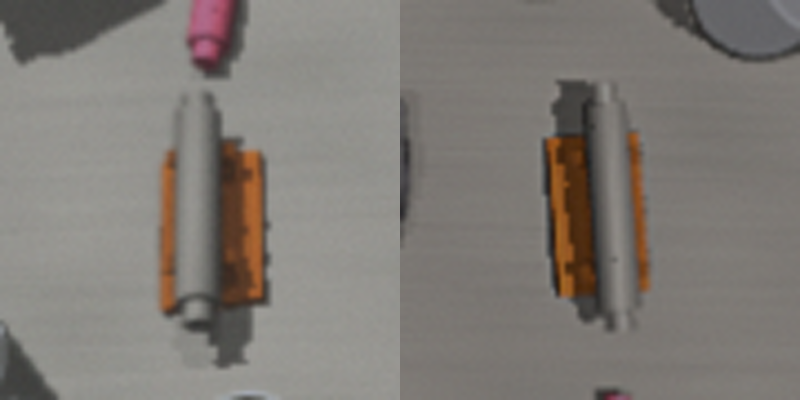

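View pics/c3.png

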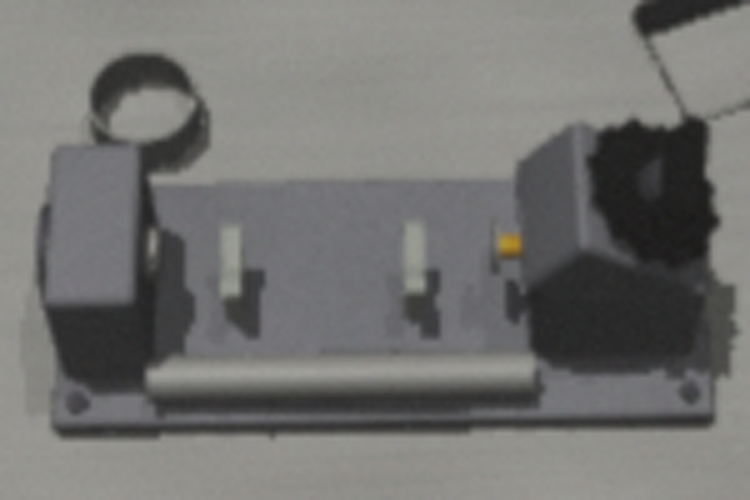

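View pics/c4.png

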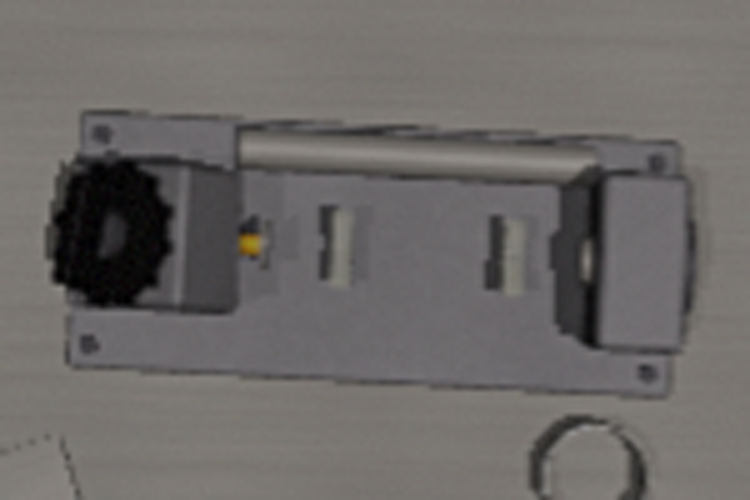

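The crops confirm the choice: a plain grey roller with stubs in the wooden rest. Next I overlay model wireframes to refine the stand and roller poses.

```bash
cat > ov.py <<'E'
from h import *
def Rz(a):
    c,s=np.cos(a),np.sin(a);return np.array([[c,-s,0],[s,c,0],[0,0,1]])
def wire_stand(p):
    T=lambda P:(Rz(p[2])@np.array(P,float).T).T+[p[0],p[1],.075]
    L=[]
    for y in(-.061,-.049,.049,.061):L.append((T([[-.025,y,-.005],[.025,y,-.005]]),(0,0,255)))
    L.append((T([[0,-.097,0],[0,.103,0]]),(0,255,0)))
    t=np.linspace(0,2*np.pi,40)
    for y in(-.085,.08):L.append((T(np.c_[.064+.014*np.cos(t),y+0*t,-.041+.014*np.sin(t)]),(255,255,0)))
    for a in(0,90,180,270):
        a=np.radians(a);L.append((T([[.064+.014*np.cos(a),y,-.041+.014*np.sin(a)] for y in(-.085,.08)]),(255,255,0)))
    # wheel disc
    n=np.array([0,np.sin(np.radians(35)),np.cos(np.radians(35))]);u=np.array([1,0,0]);v=np.cross(n,u)
    c=np.array([0,.195,.065]);L.append((T(c+.042*(np.cos(t)[:,None]*u+np.sin(t)[:,None]*v)),(0,255,255)))
    hx=.055
    L.append((T([[-hx,-.11,.04],[hx,-.11,.04],[hx,-.165,.04],[-hx,-.165,.04],[-hx,-.11,.04]]),(255,0,255)))
    return L
def wire_roller(x,y,yaw,z=.05):
    # yaw: angle of the roller axis from world x
    T=lambda P:(Rz(yaw)@np.array(P,float).T).T+[x,y,z]
    L=[];t=np.linspace(0,2*np.pi,30)
    for xx,r in((-.09,.01),(-.075,.01),(-.075,.016),(.075,.016),(.075,.01),(.09,.01)):
        L.append((T(np.c_[xx+0*t,r*np.cos(t),r*np.sin(t)]),(0,0,255)))
    L.append((T([[-.09,0,0],[.09,0,0]]),(0,255,0)))
    return L
def draw(f,L,c,r,name,s):
    im=f["color"];y0,x0=c[1]-r[1],c[0]-r[0];k=cv2.resize(im[y0:c[1]+r[1],x0:c[0]+r[0]],None,fx=s,fy=s,interpolation=cv2.INTER_CUBIC)
    for P,col in L:
        q=((proj(f,P)-[x0,y0]+.5)*s-.5);cv2.polylines(k,[np.round(q*8).astype(np.int32)],False,col,1,cv2.LINE_AA,3)
    if name:cv2.imwrite(name,k)
    return k
E
cat > o1.py <<'E'
import sys
from ov import *
p=[float(v) for v in sys.argv[1].split(',')];r=[float(v) for v in sys.argv[2].split(',')];n=sys.argv[3]
a=grab_frame("scene");b=grab_frame("top")
L=wire_stand(p);A=draw(a,L,(250,205),(66,50),None,6);B=draw(b,L,(250,199),(66,50),None,6)
cv2.imwrite(f"pics/{n}a.png",A);cv2.imwrite(f"pics/{n}b.png",B)
L=wire_roller(*r);A=draw(a,L,(134,206),(30,36),None,8);B=draw(b,L,(359,206),(30,36),None,8);cv2.imwrite(f"pics/{n}c.png",cv2.resize(np.hstack([A,B]),(800,480)))
E
python3 o1.py .524,-.0358,-.01 .502,-.3543,.08 o1
```

```text
(no output)
```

View pics/o1a.png

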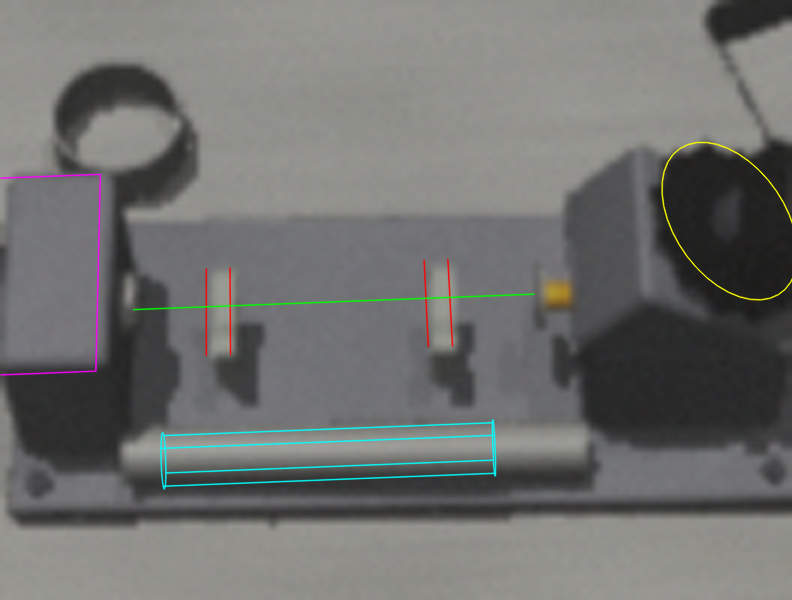

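View pics/o1b.png

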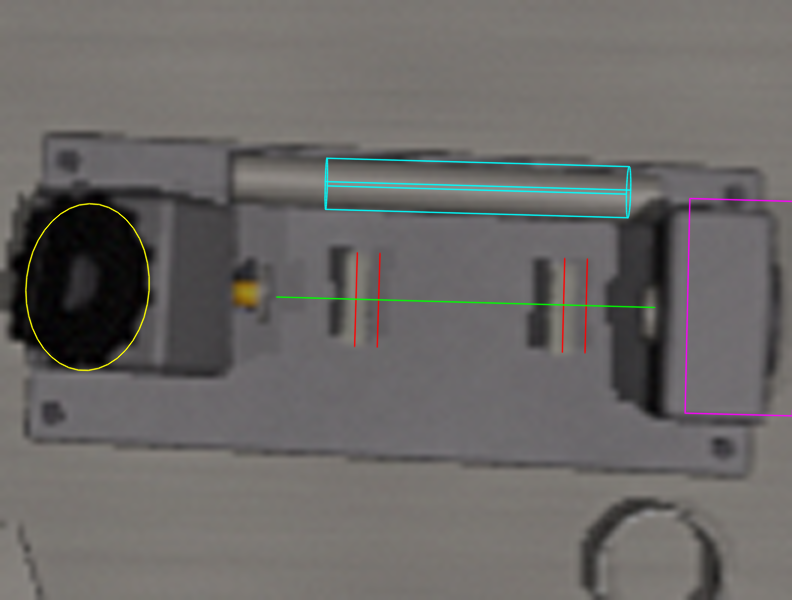

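View pics/o1c.png

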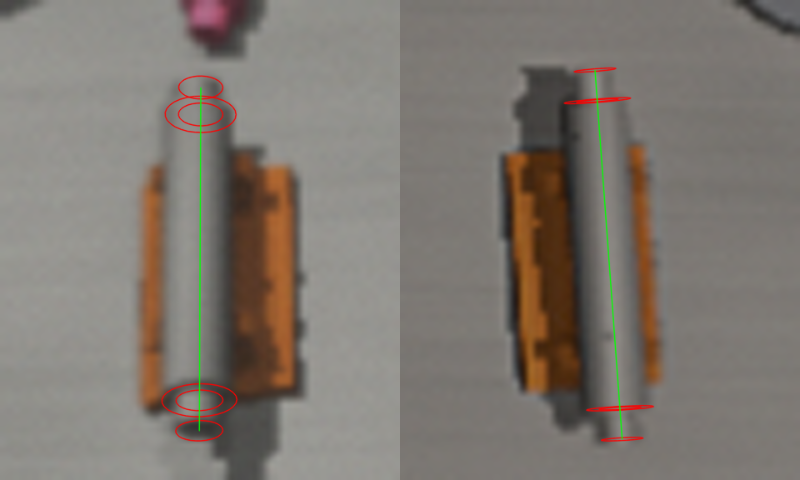

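```bash
python3 o1.py .524,-.033,-.043 .502,-.3550,.08 o2
```

```text
(no output)
```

View pics/o2a.png

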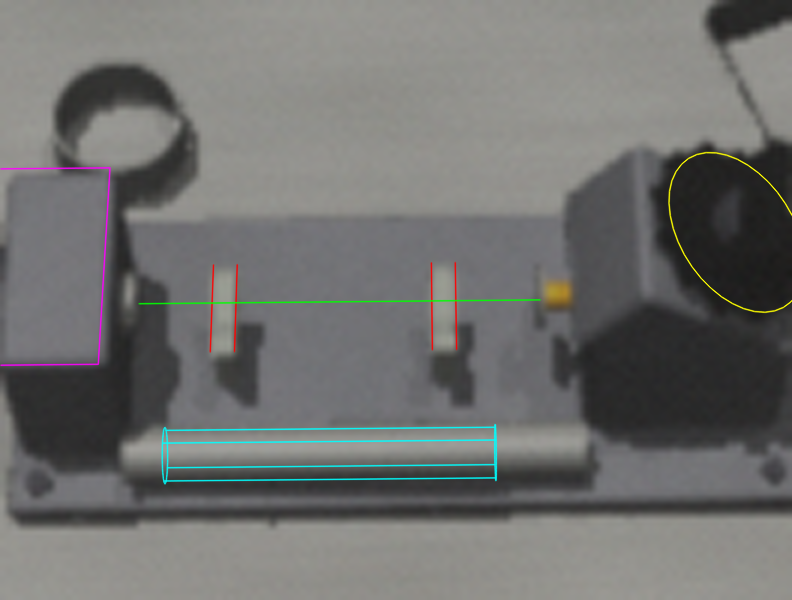

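View pics/o2b.png

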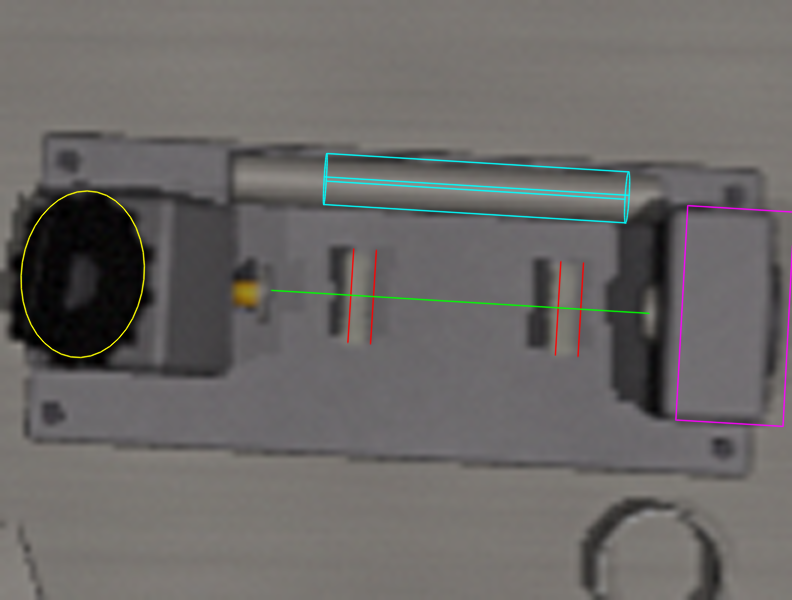

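```bash
python3 - <<'E'
from ov import *
a=grab_frame("scene");b=grab_frame("top")
for nm,f,c in(("a",a,(250,205)),("b",b,(250,199))):
    draw(f,[],c,(75,52),None,5)
    k=draw(f,[],c,(75,52),None,1)
def W(f,c,pts,z):
    px=[((x+.5)/6-.5+c[0]-66,(y+.5)/6-.5+c[1]-50) for x,y in pts];P=onz(f,px,z);d=P[1]-P[0];return P.round(4).tolist(), np.degrees(0)+np.arctan2(-d[0],d[1]) if d[1]>0 else np.arctan2(d[0],-d[1])
for pts in([(748,475),(27,440)],[(765,170),(45,135)],[(723,447),(53,412)],[(735,193),(68,160)]):print("top",W(b,(250,199),pts,.016))
for pts in([(12,512),(790,502)],[(40,483),(775,471)],[(132,220),(565,214)]):print("scene",W(a,(250,205),pts,.016))
print("lower roller ax z=.034", W(b,(250,199),[(625,198),(240,177)],.034),W(a,(250,205),[(130,453),(585,449)],.034))
k=a["color"][150:250,180:330];cv2.imwrite("pics/za.png",cv2.resize(k,(795,530),interpolation=cv2.INTER_LANCZOS4))
# gradient-based subpixel rows for front edge of base and lower roller in scene and top
for nm,f,cols,rows in(("scene",a,range(195,310,8),(215,245)),("top",b,range(200,310,8),(165,190))):
    g=f["color"].mean(2)
    for c in cols: print(nm,c,g[rows[0]:rows[1],c-1:c+2].mean(1).round(0).astype(int).tolist())
E
```

```text
top ([[0.4334, -0.1912, 0.016], [0.4454, 0.2064, 0.016]], np.float64(-0.0300072749922376))
top ([[0.602, -0.1988, 0.016], [0.6145, 0.2009, 0.016]], np.float64(-0.031159408293391214))
top ([[0.4486, -0.1772, 0.016], [0.4611, 0.1924, 0.016]], np.float64(-0.03378153172704762))
top ([[0.5889, -0.1823, 0.016], [0.6008, 0.1876, 0.016]], np.float64(-0.031945533913126545))
scene ([[0.6029, -0.1985, 0.016], [0.618, 0.1904, 0.016]], np.float64(-0.03880677830115475))
scene ([[0.5877, -0.1849, 0.016], [0.6006, 0.1849, 0.016]], np.float64(-0.03502561535579058))
scene ([[0.4356, -0.1391, 0.016], [0.4444, 0.0913, 0.016]], np.float64(-0.03837301748598939))
lower roller ax z=.034 ([[0.5836, -0.1198, 0.034], [0.5914, 0.0905, 0.034]], np.float64(-0.036918559088267966)) ([[0.5822, -0.1379, 0.034], [0.5921, 0.0891, 0.034]], np.float64(-0.043592457097541434))
scene 195 [90, 61, 48, 47, 45, 46, 46, 45, 45, 45, 45, 46, 45, 44, 46, 47, 53, 56, 72, 106, 116, 117, 118, 116, 95, 60, 58, 91, 141, 146]
scene 203 [43, 41, 40, 40, 42, 42, 42, 42, 42, 43, 42, 44, 49, 59, 72, 74, 76, 72, 78, 103, 106, 110, 113, 111, 
[... 2985 characters left out ...]
, 71, 87, 105, 122, 140, 130, 109, 90, 68, 104, 107, 107, 106, 108]
top 272 [116, 117, 117, 119, 119, 118, 120, 120, 121, 120, 80, 90, 80, 97, 115, 136, 136, 115, 98, 78, 73, 106, 108, 107, 108]
top 280 [117, 119, 118, 118, 117, 119, 119, 119, 119, 119, 89, 94, 61, 90, 109, 126, 140, 124, 106, 87, 59, 106, 109, 108, 108]
top 288 [117, 118, 118, 118, 119, 118, 118, 118, 117, 118, 119, 76, 82, 84, 101, 118, 139, 136, 113, 95, 62, 46, 55, 57, 56]
top 296 [121, 120, 120, 120, 119, 119, 119, 119, 116, 120, 118, 84, 99, 108, 107, 106, 108, 100, 56, 61, 75, 77, 79, 80, 82]
top 304 [122, 122, 121, 121, 119, 120, 119, 120, 118, 119, 122, 120, 88, 106, 106, 88, 86, 82, 74, 87, 110, 111, 110, 110, 110]
```

```bash
cat > plan.py <<'E'
import json,os,numpy as np
from scipy.spatial.transform import Rotation as Ro
F="cmd.json"
def load():
    if not os.path.exists(F):
        y=np.radians(-71.3);z=np.array([np.cos(y),np.sin(y),0]);yy=np.array([0,0,-1.]);x=np.cross(yy,z)
        return np.array([.209,-.616,.231]),np.c_[x,yy,z]
    d=json.load(open(F));return np.array(d["p"]),np.array(d["R"])
def frame(approach,jaw):
    y=np.array(approach,float);y/=np.linalg.norm(y);z=np.array(jaw,float);z-=y*(z@y);z/=np.linalg.norm(z);return np.c_[np.cross(y,z),y,z]
def delta(p,R):
    p0,R0=load();s=R0.T@(np.array(p)-p0);r=np.degrees(Ro.from_matrix(R0.T@R).as_rotvec())
    print("shift",s.round(4).tolist(),"rot",r.round(2).tolist(),"rows>=",round(max(np.linalg.norm(s)/.0417,np.linalg.norm(r)/7.16),1))
def commit(s,r):
    p0,R0=load();p=p0+R0@np.array(s);R=R0@Ro.from_rotvec(np.radians(r)).as_matrix()
    json.dump({"p":p.tolist(),"R":R.tolist()},open(F,"w"));print("cmd",p.round(4).tolist())
E
python3 - <<'E'
from plan import *
from math import *
a=radians(-85.4);delta([.502,-.355,.15],frame([0,0,-1],[cos(a),sin(a),0]))
E
```

```text
shift [-0.3612, 0.081, -0.1533] rot [0.0, 14.1, 0.0] rows>= 9.6
```

drive_tool:
  deltas:
    - [[-0.15,0.02,-0.064],[0,6,0],1]
    - [[-0.25,0.04,-0.106],[0,10,0],1]
    - [[-0.361,0.081,-0.153],[0,14.1,0],1]
    - [[-0.361,0.081,-0.153],[0,14.1,0],1]
    - [[-0.361,0.081,-0.153],[0,14.1,0],1]
    - [[-0.361,0.081,-0.153],[0,14.1,0],1]
    - [[-0.361,0.081,-0.153],[0,14.1,0],1]
    - [[-0.361,0.081,-0.153],[0,14.1,0],1]
    - [[-0.361,0.081,-0.153],[0,14.1,0],1]
    - [[-0.361,0.081,-0.153],[0,14.1,0],1]
    - [[-0.361,0.081,-0.153],[0,14.1,0],1]
    - [[-0.361,0.081,-0.153],[0,14.1,0],1]
    - [[-0.361,0.081,-0.153],[0,14.1,0],1]
    - [[-0.361,0.081,-0.153],[0,14.1,0],1]
  newtons: 60

```text
clock: 2.57
tcp_pos: [0.5002, -0.3568, 0.1505]
tcp_rot: [[-0.997, -0.001, 0.078], [-0.078, -0.001, -0.997], [0.001, -1.0, 0.001]]
wrist_force: [-0.2, -0.6, 0.1]
grip_width: 0.998
```

```bash
python3 - <<'E'
from plan import *
from h import *
from ov import *
commit([-.361,.081,-.153],[0,14.1,0])
s=get_state();print(np.round(s["tcp_pos"],4),np.round(s["tcp_rot"],3).tolist(),np.round(s["joints"],2),s["clock"])
a=radians=np.radians(-85.4);delta([.502,-.355,.029],frame([0,0,-1],[np.cos(a),np.sin(a),0]))
f=grab_frame("scene");g=grab_frame("top")
p=np.array(s["tcp_pos"])
A=draw(f,wire_roller(.502,-.355,.08),(134,206),(45,45),None,8);B=draw(g,wire_roller(.502,-.355,.08),(359,206),(45,45),None,8)
cv2.imwrite("pics/ab.png",cv2.resize(np.hstack([A,B]),(800,400)))
E
```

```text
cmd [0.5019, -0.3553, 0.15]
[ 0.5002 -0.3568  0.1505] [[-0.997, -0.001, 0.078], [-0.078, -0.001, -0.997], [0.001, -1.0, 0.001]] [ 0.91  0.53 -0.45  1.71  0.27  0.96 -1.14] 2.5667
shift [-0.0001, 0.121, -0.0003] rot [0.0, 0.0, 0.0] rows>= 2.9
```

View pics/ab.png

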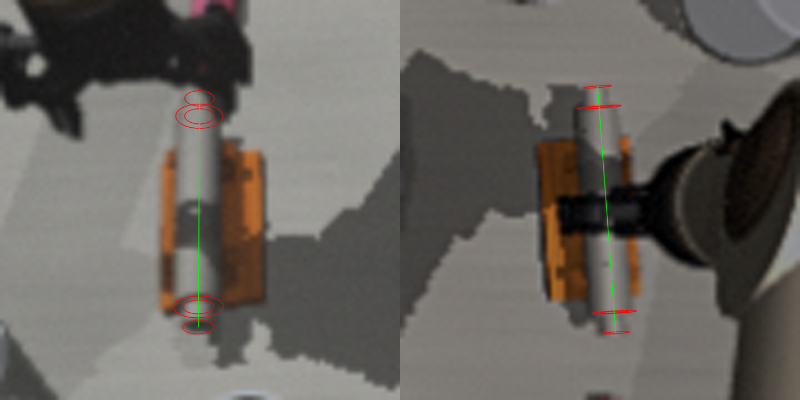

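drive_tool:
  deltas:
    - [[0.001,0.03,0],[0,0,0],1]
    - [[0.001,0.06,0],[0,0,0],1]
    - [[0.001,0.085,0],[0,0,0],1]
    - [[0.001,0.105,0],[0,0,0],1]
    - [[0.001,0.121,0],[0,0,0],1]
    - [[0.001,0.121,0],[0,0,0],1]
    - [[0.001,0.121,0],[0,0,0],1]
    - [[0.001,0.121,0],[0,0,0],0]
    - [[0.001,0.121,0],[0,0,0],0]
    - [[0.001,0.121,0],[0,0,0],0]
    - [[0.001,0.121,0],[0,0,0],0]
    - [[0.001,0.121,0],[0,0,0],0]
    - [[0.001,0.121,0],[0,0,0],0]
    - [[0.001,0.121,0],[0,0,0],0]
    - [[0.001,0.121,0],[0,0,0],0]
    - [[0.001,0.121,0],[0,0,0],0]
  newtons: 70

```text
clock: 4.0
tcp_pos: [0.501, -0.3539, 0.0308]
tcp_rot: [[-0.997, 0.0, 0.081], [-0.081, 0.0, -0.997], [-0.0, -1.0, -0.0]]
wrist_force: [-1.8, 3.0, 8.0]
grip_width: 0.353
```

```bash
python3 - <<'E'
from plan import *
from ov import *
commit([.001,.121,0],[0,0,0])
s=get_state();print(np.round(s["tcp_pos"],4),s["grip_width"],np.round(s["joints"],2),np.round(s["wrist_force"],1),s["clock"])
f=grab_frame("scene");g=grab_frame("top")
A=draw(f,[],(134,206),(45,45),None,8);B=draw(g,[],(359,206),(45,45),None,8)
cv2.imwrite("pics/ac.png",cv2.resize(np.hstack([A,B]),(800,400)))
E
```

```text
cmd [0.5009, -0.3554, 0.029]
[ 0.501  -0.3539  0.0308] 0.35319984279170824 [ 0.86  0.69 -0.39  1.77  0.36  0.75 -1.2 ] [-1.8  3.   8. ] 4.0
```

View pics/ac.png

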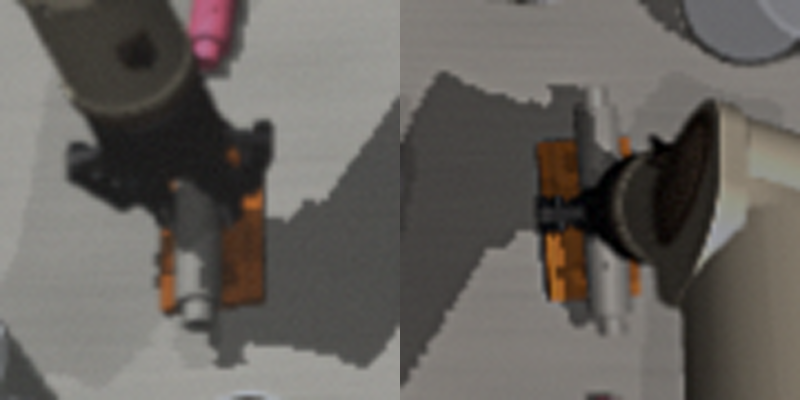

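drive_tool:
  deltas:
    - [[0,-0.005,0],[0,0,0],0]
    - [[0,-0.015,0],[0,0,0],0]
    - [[0,-0.03,0],[0,0,0],0]
    - [[0,-0.05,0],[0,0,0],0]
    - [[0,-0.075,0],[0,0,0],0]
    - [[0,-0.1,0],[0,0,0],0]
    - [[0,-0.125,0],[0,0,0],0]
    - [[0,-0.14,0],[0,0,0],0]
    - [[0,-0.15,0],[0,0,0],0]
    - [[0,-0.15,0],[0,0,0],0]
    - [[0,-0.15,0],[0,0,0],0]

```text
clock: 5.02
tcp_pos: [0.5, -0.3549, 0.1792]
tcp_rot: [[-0.997, -0.0, 0.08], [-0.08, -0.0, -0.997], [0.0, -1.0, 0.0]]
wrist_force: [-0.1, 0.1, -5.3]
grip_width: 0.354
```

```bash
python3 - <<'E'
from plan import *
from ov import *
commit([0,-.15,0],[0,0,0])
for i in range(3):
    s=get_state();print(np.round(s["tcp_pos"],4),s["grip_width"],np.round(s["wrist_force"],1),s["clock"]);
    f=grab_frame("scene") if i<2 else f
    if i==0:g=grab_frame("top")
A=draw(f,[],(134,186),(45,45),None,8);B=draw(g,[],(364,206),(45,45),None,8)
cv2.imwrite("pics/ad.png",cv2.resize(np.hstack([A,B]),(800,400)))
for q,F in(("scene",f),("top",g)):
    for m in silhouettes(F,"roller"):
        ys,xs=np.nonzero(m["region"]);print(q,round(m["p"],2),xs.mean(),ys.mean(),xs.min(),xs.max(),ys.min(),ys.max())
a=np.radians(-1.9);R=frame([0,0,-1],[np.cos(a),np.sin(a),0])
delta([.523,-.033,.179],R)
E
```

```text
cmd [0.5009, -0.3554, 0.179]
[ 0.5    -0.3549  0.1792] 0.3541037926138668 [-0.1  0.1 -5.3] 5.0167
[ 0.4992 -0.3544  0.1777] 0.35406394129012486 [ 0.3 -0.2 -4.3] 5.1167
[ 0.4993 -0.3543  0.1775] 0.35347567298642074 [-0.2 -0.1 -4.7] 5.1667
scene 0.79 119.7431421446384 192.80299251870323 114 126 174 211
scene 0.71 140.02180685358255 147.61370716510905 134 146 129 175
top 0.87 371.8648111332008 208.53677932405566 365 379 177 238
top 0.79 358.38358778625957 278.8435114503817 352 364 251 305
shift [-0.0479, 0.0, -0.3196] rot [0.0, -83.5, 0.0] rows>= 11.7
```

View pics/ad.png

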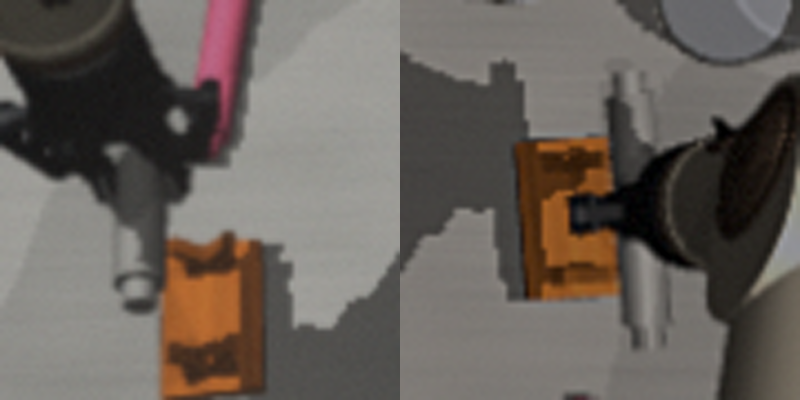

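```bash
python3 - <<'E'
from ov import *
g=grab_frame("top");f=grab_frame("scene")
P=onz(g,[(370.5,176.3),(374.8,239.3)],.2);print(P,np.linalg.norm(P[1]-P[0]),P.mean(0))
x,y=P.mean(0)[:2];yaw=.08
A=draw(f,wire_roller(x,y,yaw,.2),(134,186),(45,45),None,8);B=draw(g,wire_roller(x,y,yaw,.2),(364,206),(45,45),None,8)
cv2.imwrite("pics/ae.png",cv2.resize(np.hstack([A,B]),(800,400)))
E
```

```text
[[ 0.5904644  -0.34686115  0.2       ]
 [ 0.40866764 -0.36024216  0.2       ]] 0.1822885370443594 [ 0.49956602 -0.35355166  0.2       ]
```

View pics/ae.png

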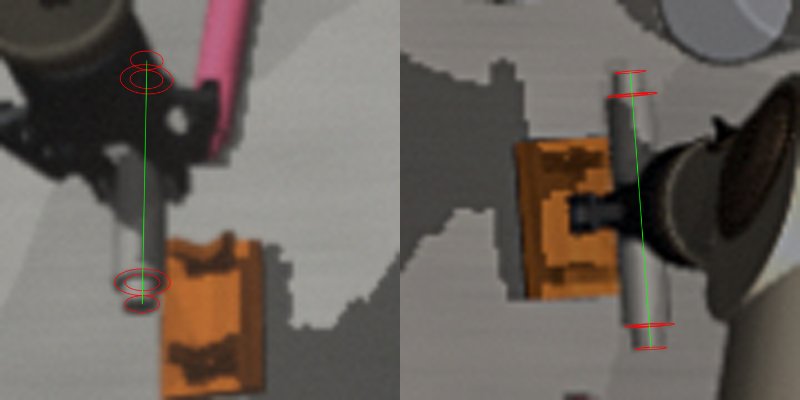

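drive_tool:
  deltas:
    - [[-0.002,-0.01,-0.01],[0,-3,0],0]
    - [[-0.005,-0.02,-0.03],[0,-8,0],0]
    - [[-0.008,-0.02,-0.055],[0,-14,0],0]
    - [[-0.012,-0.02,-0.08],[0,-20,0],0]
    - [[-0.017,-0.02,-0.11],[0,-27,0],0]
    - [[-0.021,-0.02,-0.14],[0,-34,0],0]
    - [[-0.026,-0.02,-0.17],[0,-41,0],0]
    - [[-0.03,-0.02,-0.2],[0,-48,0],0]
    - [[-0.034,-0.02,-0.23],[0,-55,0],0]
    - [[-0.038,-0.02,-0.255],[0,-62,0],0]
    - [[-0.042,-0.02,-0.28],[0,-69,0],0]
    - [[-0.045,-0.02,-0.3],[0,-75,0],0]
    - [[-0.047,-0.02,-0.312],[0,-80,0],0]
    - [[-0.048,-0.02,-0.32],[0,-83.5,0],0]
    - [[-0.048,-0.02,-0.32],[0,-83.5,0],0]
    - [[-0.048,-0.02,-0.32],[0,-83.5,0],0]
    - [[-0.048,-0.02,-0.32],[0,-83.5,0],0]

```text
clock: 6.78
tcp_pos: [0.5224, -0.0332, 0.1991]
tcp_rot: [[-0.036, -0.0, 0.999], [-0.999, -0.001, -0.036], [0.001, -1.0, -0.0]]
wrist_force: [-0.4, 0.0, -4.4]
grip_width: 0.353
```

```bash
cat > see.py <<'E'
import sys
from plan import *
from ov import *
n=sys.argv[1];sz=[float(v) for v in sys.argv[2].split(',')] if len(sys.argv)>2 else None
f=grab_frame("scene");g=grab_frame("top");s=get_state()
print(np.round(s["tcp_pos"],4),round(s["grip_width"],3),np.round(s["wrist_force"],1),np.round(s["ft_torque"],2),np.round(s["joints"],2),round(s["clock"],2))
L=wire_roller(*sz) if sz else []
A=draw(f,L,(250,200),(50,56),None,8);B=draw(g,L,(250,199),(50,56),None,8)
cv2.imwrite(f"pics/{n}.png",np.hstack([A,B])[::2,::2] if 0 else cv2.resize(np.hstack([A,B]),(800,448),interpolation=cv2.INTER_AREA))
E
python3 - <<'E'
from plan import *
commit([-.048,-.02,-.32],[0,-83.5,0])
E
python3 see.py p1 .523,-.033,1.5378,.22
```

```text
cmd [0.5231, -0.0326, 0.199]
[ 0.5225 -0.0333  0.1992] 0.354 [ 0.4  0.2 -4.6] [-0.02 -0.05 -0.01] [ 0.74  0.42 -0.9   1.89  0.38  1.02 -0.36] 6.88
```

View pics/p1.png

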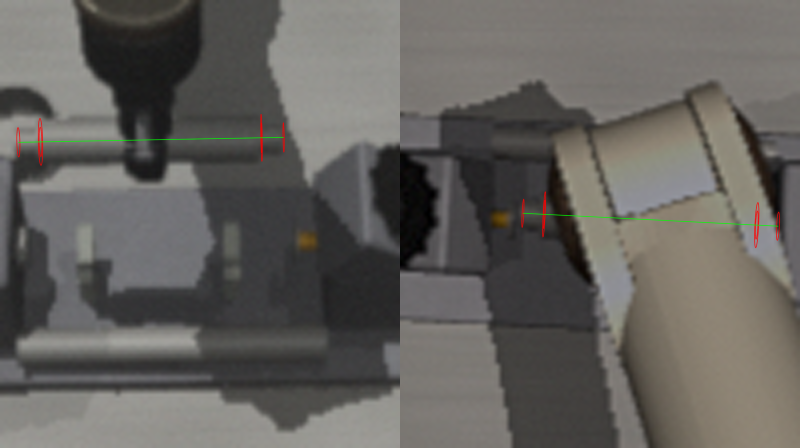

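drive_tool:
  deltas:
    - [[0,0.01,0],[0,0,0],0]
    - [[0,0.03,0],[0,0,0],0]
    - [[0,0.055,0],[0,0,0],0]
    - [[0,0.08,0],[0,0,0],0]
    - [[0,0.105,0],[0,0,0],0]
    - [[0,0.122,0],[0,0,0],0]
    - [[0,0.132,0],[0,0,0],0]
    - [[0,0.137,0],[0,0,0],0]
    - [[0,0.137,0],[0,0,0],0]
    - [[0,0.137,0],[0,0,0],0]

```text
clock: 7.72
tcp_pos: [0.5232, -0.032, 0.0628]
tcp_rot: [[-0.033, 0.001, 0.999], [-0.999, 0.0, -0.033], [-0.0, -1.0, 0.001]]
wrist_force: [0.8, 0.1, -4.1]
grip_width: 0.353
```

```bash
python3 - <<'E'
from plan import *
commit([0,.137,0],[0,0,0])
E
python3 see.py p2 .523,-.033,1.5378,.083
```

```text
cmd [0.5231, -0.0326, 0.062]
[ 0.5237 -0.032   0.0635] 0.351 [ 0.1 -0.3 -4.9] [-0.    0.05  0.05] [ 0.6   0.61 -0.75  1.98  0.59  0.78 -0.52] 7.82
```

View pics/p2.png

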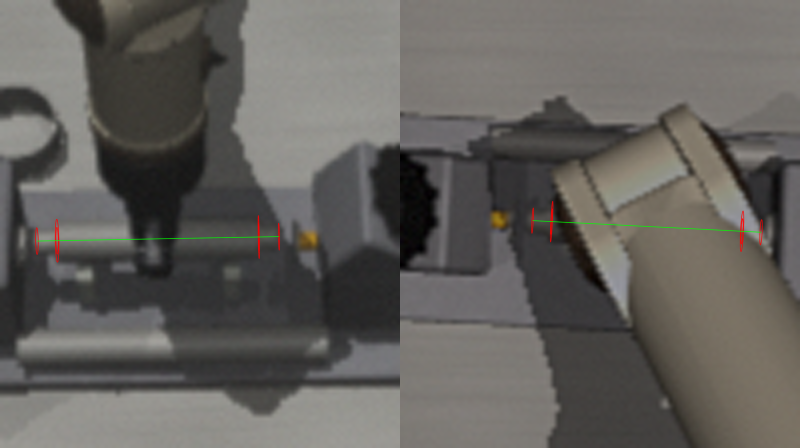

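drive_tool:
  deltas:
    - [[0,0.002,0],[0,0,0],0]
    - [[0,0.004,0],[0,0,0],0]
    - [[0,0.006,0],[0,0,0],0]
    - [[0,0.007,0],[0,0,0],0]
    - [[0,0.008,0],[0,0,0],0]
    - [[0,0.008,0],[0,0,0],0]

```text
clock: 8.32
tcp_pos: [0.523, -0.0323, 0.0557]
tcp_rot: [[-0.033, 0.001, 0.999], [-0.999, -0.002, -0.033], [0.001, -1.0, 0.001]]
wrist_force: [-3.9, -1.5, 9.8]
grip_width: 0.348
```

```bash
python3 - <<'E'
from plan import *
commit([0,.008,0],[0,0,0])
E
python3 see.py p3 .523,-.033,1.5378,.075
```

```text
cmd [0.5231, -0.0326, 0.054]
[ 0.523  -0.0323  0.0557] 0.349 [-4.4 -0.7 10.3] [-0.15  0.92 -0.1 ] [ 0.59  0.62 -0.74  1.98  0.6   0.77 -0.53] 8.42
```

View pics/p3.png

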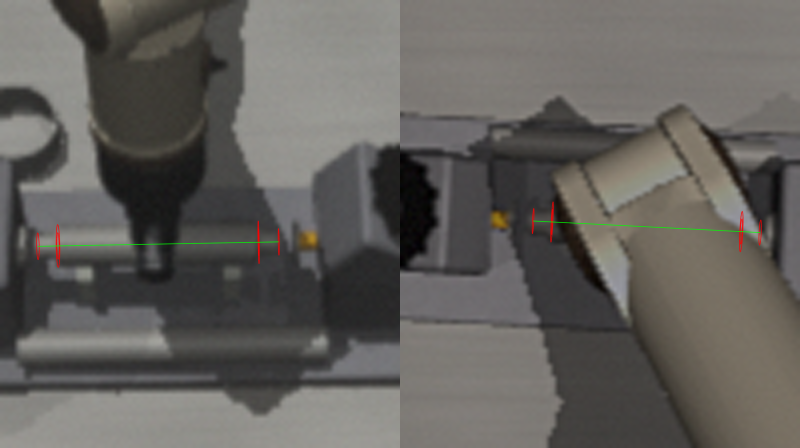

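drive_tool:
  deltas:
    - [[0,0,-0.001],[0,0,0],0]
    - [[0,0,-0.001],[0,0,0],0.36]
    - [[0,0,-0.001],[0,0,0],0.4]
    - [[0,0,-0.001],[0,0,0],0.45]
    - [[0,0,-0.001],[0,0,0],0.5]
    - [[0,0,-0.001],[0,0,0],0.6]
    - [[0,0,-0.001],[0,0,0],0.65]
    - [[0,0,-0.001],[0,0,0],0.65]
    - [[0,0,-0.001],[0,0,0],0.65]

```text
clock: 9.17
tcp_pos: [0.5214, -0.032, 0.0542]
tcp_rot: [[-0.033, -0.0, 0.999], [-0.999, 0.0, -0.033], [-0.0, -1.0, -0.0]]
wrist_force: [0.2, 0.1, 0.5]
grip_width: 0.651
```

```bash
python3 - <<'E'
from plan import *
commit([0,0,-.001],[0,0,0])
E
python3 see.py p4 .523,-.033,1.5378,.075
```

```text
cmd [0.5221, -0.0326, 0.054]
[ 0.5215 -0.032   0.0543] 0.652 [ 0.1 -0.5 -0.6] [-0.04 -0.05  0.  ] [ 0.59  0.62 -0.74  1.99  0.6   0.76 -0.53] 9.27
```

View pics/p4.png

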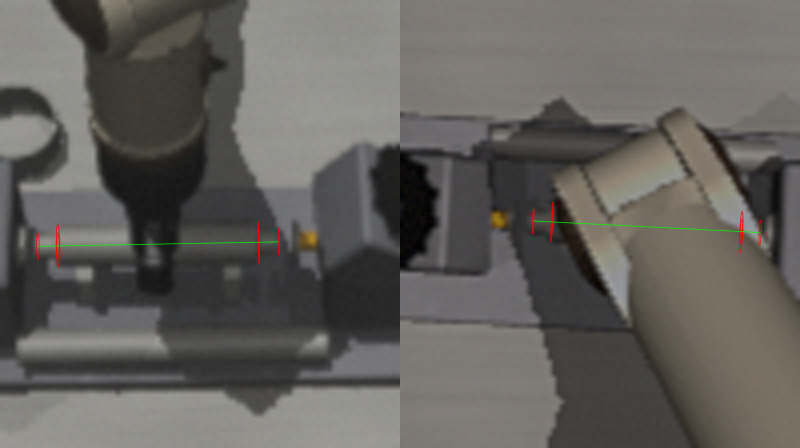

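drive_tool:
  deltas:
    - [[0,-0.01,0],[0,0,0],0.65]
    - [[0,-0.03,0],[0,0,0],0.65]
    - [[0,-0.06,0],[0,0,0],0.65]
    - [[0,-0.1,0],[0,0,0],0.65]
    - [[-0.03,-0.14,0],[0,0,0],0.65]
    - [[-0.06,-0.18,0],[0,0,0],0.65]
    - [[-0.1,-0.2,-0.03],[0,0,0],0.8]
    - [[-0.1,-0.2,-0.06],[0,0,0],0.8]
    - [[-0.1,-0.2,-0.1],[0,0,0],0.8]
    - [[-0.1,-0.2,-0.14],[0,0,0],0.8]
    - [[-0.1,-0.2,-0.14],[0,0,0],0.8]
    - [[-0.1,-0.2,-0.14],[0,0,0],0.8]

```text
clock: 10.27
tcp_pos: [0.3829, 0.0715, 0.255]
tcp_rot: [[-0.032, 0.003, 0.999], [-0.999, -0.009, -0.032], [0.009, -1.0, 0.003]]
wrist_force: [0.6, -0.4, 0.8]
grip_width: 0.801
```

```bash
python3 - <<'E'
from plan import *
commit([-.1,-.2,-.14],[0,0,0])
E
python3 see.py p5 .522,-.033,1.5378,.075
python3 - <<'E'
from ov import *
f=grab_frame("scene");g=grab_frame("top")
crop(f,(306,190),(28,28),"pics/w1.png",14);crop(g,(198,196),(28,28),"pics/w2.png",14)
a=cv2.imread("pics/w1.png");b=cv2.imread("pics/w2.png");cv2.imwrite("pics/w12.png",np.hstack([a,b]))
E
```

```text
cmd [0.3855, 0.072, 0.254]
[0.3859 0.0721 0.2552] 0.805 [ 0.3  0.  -0.3] [ 0.06 -0.02  0.04] [ 0.85 -0.01 -1.08  2.1  -0.    1.04 -0.26] 10.37
pics/w1.png 278 162 14
pics/w2.png 170 168 14
```

View pics/p5.png

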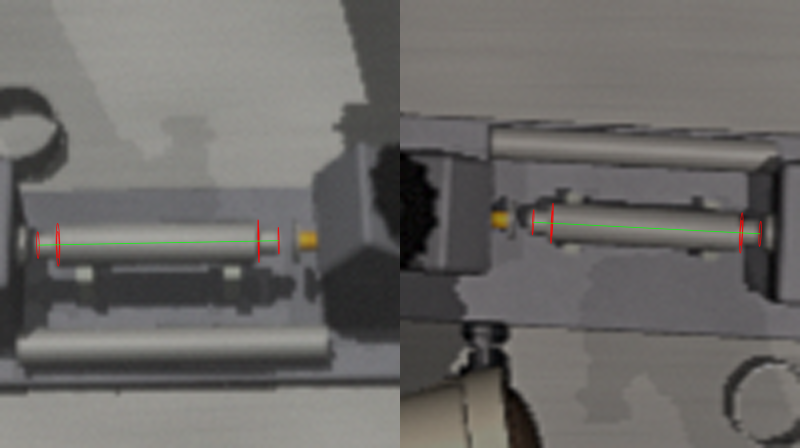

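View pics/w12.png

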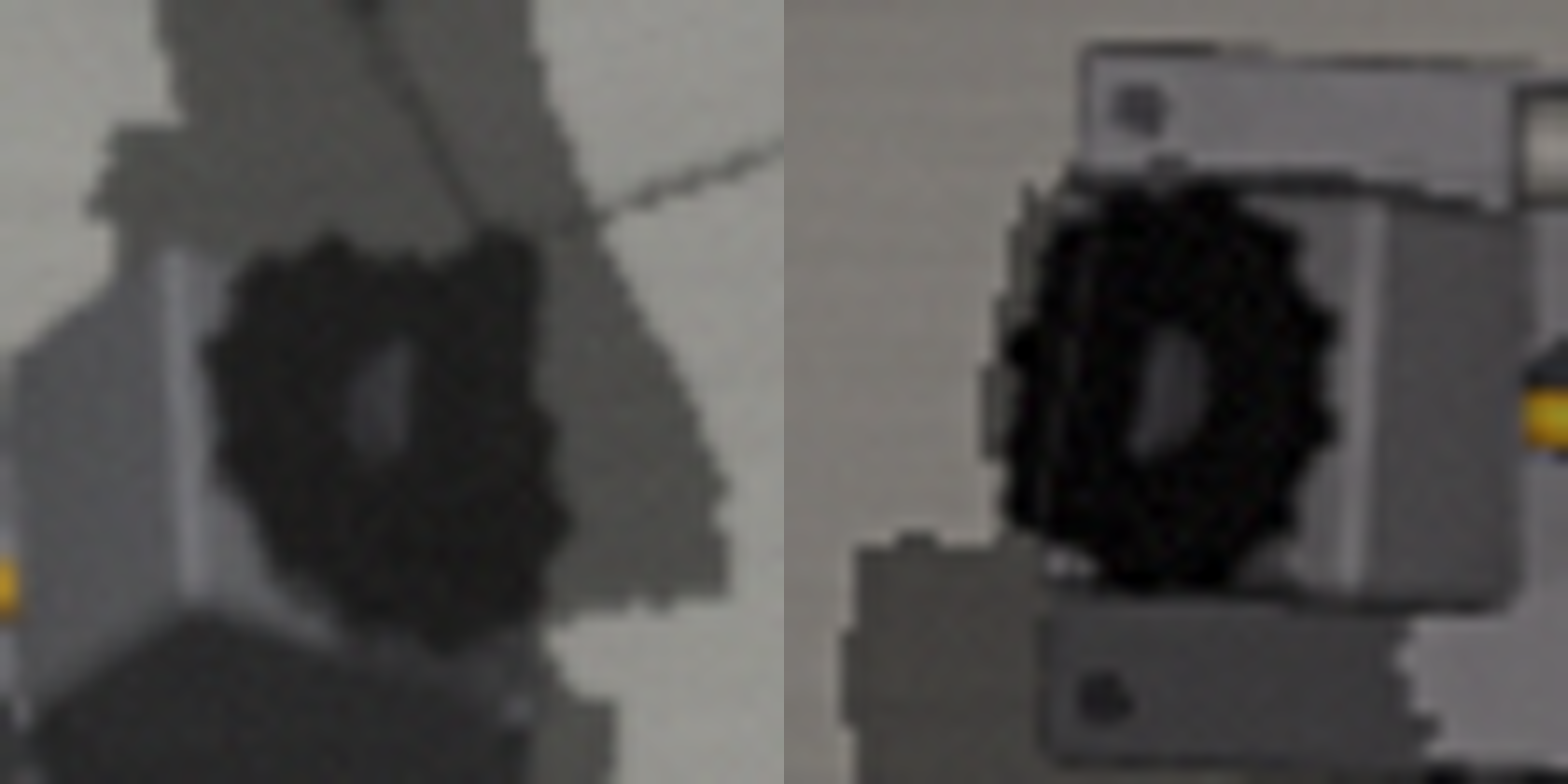

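```bash
cat > wh.py <<'E'
import sys
from ov import *
N=int(sys.argv[2]) if len(sys.argv)>2 else 6
acc={}
for n,c in(("scene",(306,190)),("top",(198,196))):
    im=0
    for i in range(N):
        f=grab_frame(n);im=im+f["color"].astype(float)/N
    x0,y0=c[0]-20,c[1]-20
    k=im.mean(2)[y0:y0+40,x0:x0+40]
    lo,hi=np.percentile(k,2),np.percentile(k,2)+(35 if n=="scene" else 25)
    k=np.clip((k-lo)/(hi-lo),0,1)*255
    acc[n]=cv2.resize(k.astype(np.uint8),(400,400),interpolation=cv2.INTER_CUBIC)
    print(n,x0,y0,10,lo)
    print([ (q,round(p,2),x.round(1).tolist()) for q in("wheel_grip","wheel_centre") for p,x in pp(f,q)])
cv2.imwrite(f"pics/{sys.argv[1]}.png",np.hstack([acc["scene"],acc["top"]]))
E
python3 wh.py w3
```

```text
scene 286 170 10 27.333333333333332
[('wheel_grip', 0.85, [312.2, 188.2]), ('wheel_grip', 0.26, [321.1, 163.3]), ('wheel_centre', 0.62, [321.2, 165.7]), ('wheel_centre', 0.56, [306.2, 192.5])]
top 178 176 10 5.164444444444444
[('wheel_grip', 0.61, [190.0, 194.2]), ('wheel_centre', 0.73, [195.5, 192.9])]
```

View pics/w3.png

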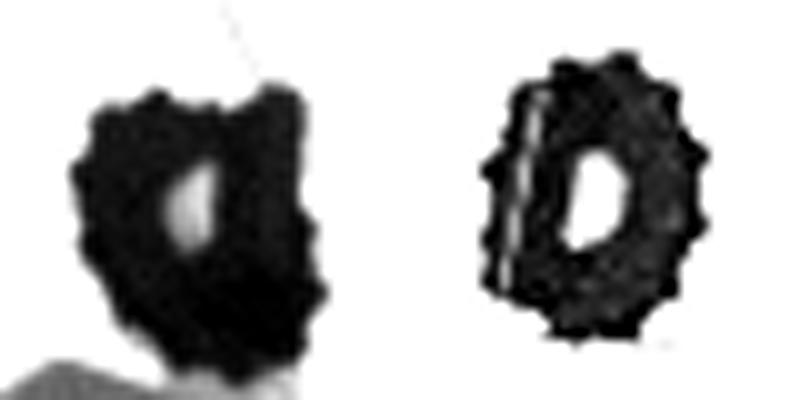

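```bash
cat > bar.py <<'E'
from ov import *
S=[.522,-.033,-.033]
def wf(S=S):
    R=Rz(S[2]);n=R@np.array([0,np.sin(np.radians(35)),np.cos(np.radians(35))]);u=R@np.array([1.,0,0]);v=np.cross(n,u)
    c=R@np.array([0,.195,.065])+[S[0],S[1],.075];return c,u,v,n
def barw(phi,S=S):
    c,u,v,n=wf(S);b=np.cos(phi)*u+np.sin(phi)*v;w=np.cross(n,b)
    L=[];P=lambda a,d,h:c+.033*a*b+.007*d*w+h*n
    for h,col in((.034,(0,0,255)),(0.0,(255,0,0))):
        L.append((np.array([P(1,1,h),P(1,-1,h),P(-1,-1,h),P(-1,1,h),P(1,1,h)]),col))
    for a in(1,-1):
        for d in(1,-1):L.append((np.array([P(a,d,0),P(a,d,.034)]),(0,160,0)))
    t=np.linspace(0,2*np.pi,50);L.append((c+.042*(np.cos(t)[:,None]*u+np.sin(t)[:,None]*v),(0,200,200)))
    return L
def show(phis,name,S=S,N=4):
    rows=[]
    for n,c in(("scene",(306,190)),("top",(198,196))):
        im=0
        for i in range(N):
            f=grab_frame(n);im=im+f["color"].astype(float)/N
        x0,y0=c[0]-22,c[1]-22;k=im.mean(2)[y0:y0+44,x0:x0+44]
        lo=np.percentile(k,2);k=np.clip((k-lo)/(35 if n=="scene" else 25),0,1)*255
        s=6
        base=cv2.cvtColor(cv2.resize(k.astype(np.uint8),None,fx=s,fy=s,interpolation=cv2.INTER_CUBIC),cv2.COLOR_GRAY2BGR)
        out=[]
        for ph in phis:
            q=base.copy()
            for P,col in barw(ph,S):
                z=((proj(f,P)-[x0,y0]+.5)*s-.5);cv2.polylines(q,[np.round(z*8).astype(np.int32)],False,col,1,cv2.LINE_AA,3)
            out.append(q)
        rows.append(np.hstack(out))
    cv2.imwrite(name,np.vstack(rows))
E
python3 -c "
from bar import *
show([-.3,0.,.3],'pics/b1.png')"
```

```text
(no output)
```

View pics/b1.png

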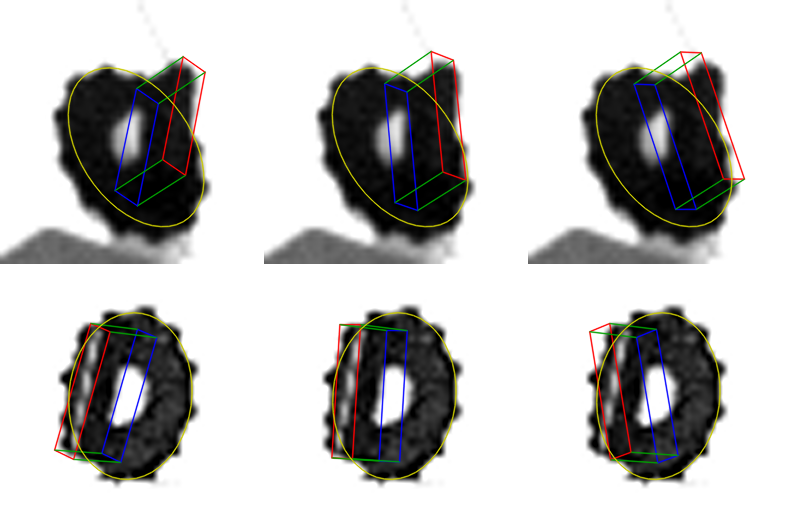

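drive_tool:
  deltas:
    - [[0,-0.02,0],[0,-7,0],0.6]
    - [[0,-0.04,0],[0,-14,0],0.6]
    - [[0,-0.05,0],[0,-20,0],0.6]
    - [[0,-0.05,0],[0,-20,0],0.6]

```text
clock: 12.0
tcp_pos: [0.3864, 0.0727, 0.3063]
tcp_rot: [[0.314, 0.004, 0.949], [-0.949, -0.001, 0.314], [0.002, -1.0, 0.004]]
wrist_force: [0.9, 1.0, -0.0]
grip_width: 0.602
```

```bash
python3 - <<'E'
from plan import *
from bar import *
commit([0,-.05,0],[0,-20,0])
s=get_state();print(np.round(s["tcp_pos"],4),np.round(s["joints"],2),s["clock"])
c,u,v,n=wf();c=c+[.0012,0,0];print(c,n)
ph=-.12;b=np.cos(ph)*u+np.sin(ph)*v;w=np.cross(n,b)
for sg in(1,-1):
    for d in(.15,.1,.006):print(sg,d);delta(c+d*n,frame(-n,sg*w))
E
```

```text
cmd [0.3855, 0.072, 0.304]
[0.3864 0.0727 0.3063] [ 0.85 -0.11 -1.02  2.03 -0.1   1.16  0.19] 12.0
[0.52963383 0.16189383 0.14      ] [0.01892459 0.57326415 0.81915204]
1 0.15
shift [-0.1215, 0.0411, 0.1944] rot [-28.81, -61.08, -22.87] rows>= 10.0
1 0.1
shift [-0.0945, 0.0821, 0.1846] rot [-28.81, -61.08, -22.87] rows>= 10.0
1 0.006
shift [-0.0439, 0.1591, 0.1661] rot [-28.81, -61.08, -22.87] rows>= 10.0
-1 0.15
shift [-0.1215, 0.0411, 0.1944] rot [25.91, 112.63, -32.65] rows>= 16.8
-1 0.1
shift [-0.0945, 0.0821, 0.1846] rot [25.91, 112.63, -32.65] rows>= 16.8
-1 0.006
shift [-0.0439, 0.1591, 0.1661] rot [25.91, 112.63, -32.65] rows>= 16.8
```

drive_tool:
  deltas:
    - [[-0.012,0.004,0.02],[-2.9,-6.1,-2.3],0.6]
    - [[-0.024,0.008,0.04],[-5.8,-12.2,-4.6],0.6]
    - [[-0.036,0.012,0.06],[-8.6,-18.3,-6.9],0.6]
    - [[-0.048,0.016,0.08],[-11.5,-24.4,-9.1],0.6]
    - [[-0.06,0.02,0.097],[-14.4,-30.5,-11.4],0.6]
    - [[-0.072,0.024,0.117],[-17.3,-36.6,-13.7],0.6]
    - [[-0.084,0.028,0.137],[-20.2,-42.7,-16],0.6]
    - [[-0.096,0.033,0.156],[-23,-48.8,-18.3],0.6]
    - [[-0.109,0.037,0.175],[-25.9,-54.9,-20.6],0.6]
    - [[-0.1215,0.041,0.1945],[-28.8,-61.1,-22.9],0.6]
    - [[-0.1215,0.041,0.1945],[-28.8,-61.1,-22.9],0.6]
    - [[-0.1215,0.041,0.1945],[-28.8,-61.1,-22.9],0.6]
    - [[-0.1215,0.041,0.1945],[-28.8,-61.1,-22.9],0.6]

```text
clock: 13.08
tcp_pos: [0.5315, 0.2485, 0.2622]
tcp_rot: [[0.989, -0.019, 0.148], [-0.132, -0.573, 0.809], [0.069, -0.819, -0.57]]
wrist_force: [1.0, -1.4, -0.5]
grip_width: 0.599
```

```bash
python3 - <<'E'
from plan import *
from bar import *
commit([-.1215,.041,.1945],[-28.8,-61.1,-22.9])
s=get_state();print(np.round(s["tcp_pos"],4),np.round(s["joints"],2),s["clock"])
c,u,v,n=wf();c=c+[.0012,0,0]
ph=-.12;b=np.cos(ph)*u+np.sin(ph)*v;w=np.cross(n,b);R=frame(-n,w)
print(np.array(s["tcp_rot"]).round(3).tolist(),R.round(3).tolist())
delta(c+.05*n,R);delta(c+.006*n,R)
f=grab_frame("scene");g=grab_frame("top")
tp=[(np.array([s["tcp_pos"],np.array(s["tcp_pos"])-.1*np.array(s["tcp_rot"])[:,1]]),(0,255,0)),(np.array([c,c+.15*n]),(0,255,255))]
L=barw(ph)+tp
A=draw(f,L,(315,180),(45,50),None,8);B=draw(g,L,(190,196),(45,50),None,8)
cv2.imwrite("pics/q1.png",cv2.resize(np.hstack([A,B]),(800,444)))
E
```

```text
cmd [0.5326, 0.2479, 0.263]
[0.5315 0.2485 0.2622] [-0.14  0.82 -1.01  1.41  0.9   1.87  0.22] 13.0833
[[0.989, -0.019, 0.148], [-0.132, -0.573, 0.809], [0.069, -0.819, -0.57]] [[0.989, -0.019, 0.146], [-0.131, -0.573, 0.809], [0.069, -0.819, -0.569]]
shift [-0.0002, 0.1001, 0.0] rot [0.0, 0.01, 0.03] rows>= 2.4
shift [-0.0002, 0.1441, 0.0] rot [0.0, 0.01, 0.03] rows>= 3.5
```

View pics/q1.png

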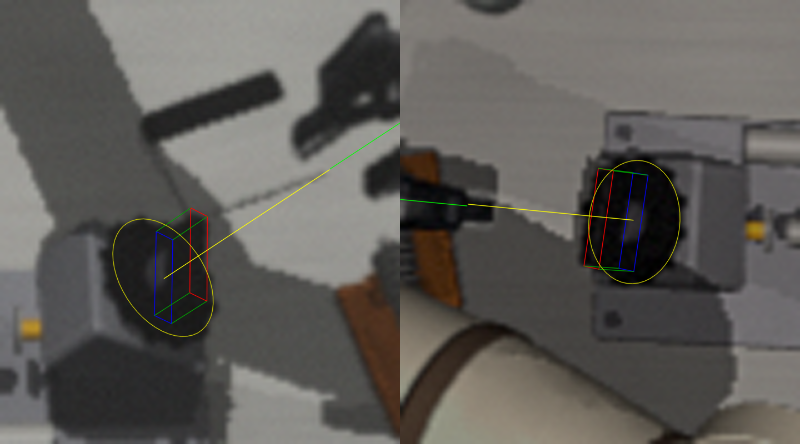

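drive_tool:
  deltas:
    - [[0,0.02,0],[0,0,0],0.6]
    - [[0,0.05,0],[0,0,0],0.6]
    - [[0,0.08,0],[0,0,0],0.6]
    - [[0,0.105,0],[0,0,0],0.6]
    - [[0,0.125,0],[0,0,0],0.6]
    - [[0,0.136,0],[0,0,0],0.6]
    - [[0,0.142,0],[0,0,0],0.6]
    - [[0,0.142,0],[0,0,0],0.6]
    - [[0,0.142,0],[0,0,0],0.6]

```text
clock: 13.93
tcp_pos: [0.5298, 0.1674, 0.1481]
tcp_rot: [[0.989, -0.017, 0.148], [-0.131, -0.572, 0.809], [0.07, -0.82, -0.568]]
wrist_force: [0.4, 0.6, -0.1]
grip_width: 0.599
```

```bash
cat > see2.py <<'E'
import sys
from plan import *
from bar import *
s=get_state();print(np.round(s["tcp_pos"],4),round(s["grip_width"],3),np.round(s["wrist_force"],1),np.round(s["ft_torque"],2),np.round(s["joints"],2),round(s["clock"],2))
R=np.array(s["tcp_rot"]);print("tool frame F",(R.T@s["wrist_force"]).round(1),"T",(R.T@s["ft_torque"]).round(2))
f=grab_frame("scene");g=grab_frame("top")
A=draw(f,[],(300,185),(60,50),None,8);B=draw(g,[],(210,196),(60,50),None,8)
cv2.imwrite(f"pics/{sys.argv[1]}.png",cv2.resize(np.vstack([A,B]),(720,1200))[:, :] if 0 else cv2.resize(np.hstack([A,B]),(800,333)))
E
python3 -c "
from plan import *
commit([0,.142,0],[0,0,0])"
python3 see2.py q2
```

```text
cmd [0.53, 0.1665, 0.1467]
[0.5298 0.1674 0.1481] 0.599 [ 0.4  0.6 -0.1] [ 0.64 -0.01  0.  ] [-0.01  0.87 -0.97  1.64  0.98  1.66  0.16] 13.93
tool frame F [ 0.3 -0.2  0.6] T [ 0.63 -0.01  0.09]
```

View pics/q2.png

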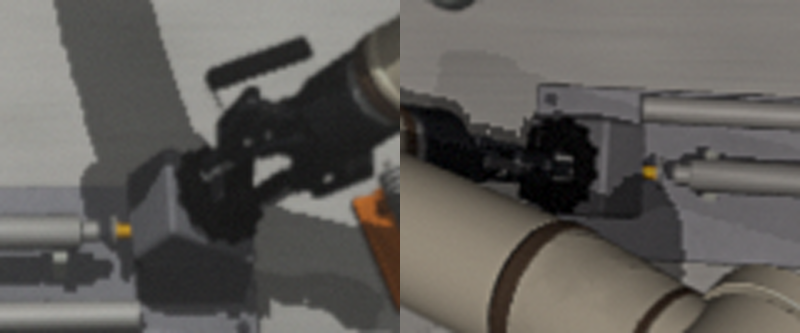

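Fingers straddle the bar with no contact. Now I close gently on it.

drive_tool:
  deltas:
    - [[0,0,0],[0,0,0],0.4]
    - [[0,0,0],[0,0,0],0.3]
    - [[0,0,0],[0,0,0],0.2]
    - [[0,0,0],[0,0,0],0]
    - [[0,0,0],[0,0,0],0]
    - [[0,0,0],[0,0,0],0]
    - [[0,0,0],[0,0,0],0]
  newtons: 60

```text
clock: 14.62
tcp_pos: [0.5295, 0.1685, 0.1471]
tcp_rot: [[0.989, -0.017, 0.146], [-0.129, -0.571, 0.811], [0.07, -0.821, -0.567]]
wrist_force: [1.3, 4.2, 0.7]
grip_width: 0.152
```

```bash
python3 see2.py q3
```

```text
[0.5295 0.1685 0.1471] 0.152 [1.3 4.2 0.7] [ 1.35 -0.21 -0.01] [-0.01  0.87 -0.97  1.64  0.98  1.66  0.16] 14.62
tool frame F [ 0.8 -3.   3.2] T [1.37 0.11 0.03]
```

View pics/q3.png

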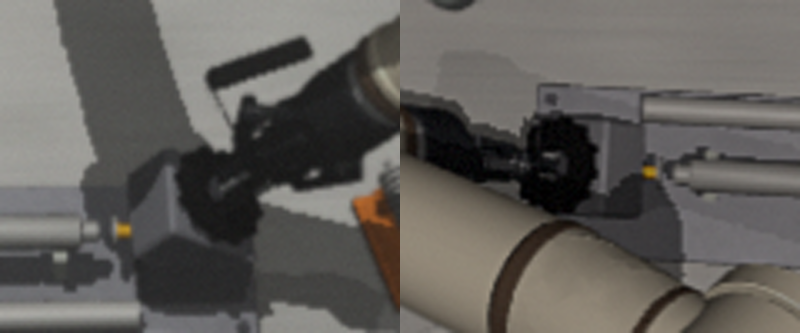

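drive_tool:
  deltas:
    - [[0,0,0.001],[0,3,0],0]
    - [[0,0,0.001],[0,8,0],0]
    - [[0,0,0.001],[0,14,0],0]
    - [[0,0,0.001],[0,20,0],0]
    - [[0,0,0.001],[0,25,0],0]
    - [[0,0,0.001],[0,30,0],0]
    - [[0,0,0.001],[0,30,0],0]

```text
clock: 15.3
tcp_pos: [0.5293, 0.1688, 0.1469]
tcp_rot: [[0.782, -0.017, 0.623], [-0.518, -0.573, 0.635], [0.346, -0.82, -0.457]]
wrist_force: [-0.5, 4.4, 2.8]
grip_width: 0.15
```

```bash
python3 -c "
from plan import *
commit([0,0,.001],[0,30,0])"
python3 see2.py q4
```

```text
cmd [0.5301, 0.1673, 0.1461]
[0.5293 0.1688 0.1469] 0.15 [-0.5  4.4  2.8] [ 1.17  0.02 -0.37] [-0.06  0.83 -0.89  1.64  0.93  1.61 -0.34] 15.3
tool frame F [-1.7 -4.8  1.2] T [0.78 0.27 0.91]
```

View pics/q4.png

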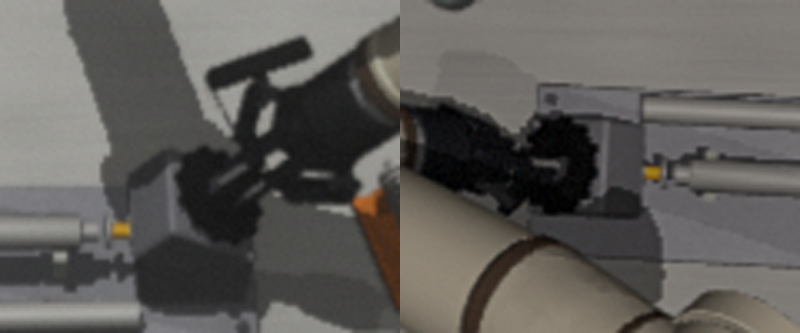

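drive_tool:
  deltas:
    - [[0,0,0],[0,5,0],0]
    - [[0,0,0],[0,11,0],0]
    - [[0,0,0],[0,17,0],0]
    - [[0,0,0],[0,23,0],0]
    - [[0,0,0],[0,29,0],0]
    - [[0,0,0],[0,35,0],0]
    - [[0,0,0],[0,41,0],0]
    - [[0,0,0],[0,47,0],0]
    - [[0,0,0],[0,53,0],0]
    - [[0,0,0],[0,60,0],0]
    - [[0,0,0],[0,60,0],0]

```text
clock: 16.32
tcp_pos: [0.5298, 0.1689, 0.1468]
tcp_rot: [[-0.148, -0.017, 0.989], [-0.81, -0.572, -0.131], [0.568, -0.82, 0.071]]
wrist_force: [0.8, 6.2, 3.8]
grip_width: 0.147
```

```bash
python3 -c "
from plan import *
commit([0,0,0],[0,60,0])"
python3 see2.py q5
```

```text
cmd [0.5301, 0.1673, 0.1461]
[0.5298 0.1689 0.1468] 0.147 [0.8 6.2 3.8] [ 1.32 -0.11 -0.21] [-0.16  0.76 -0.71  1.64  0.83  1.52 -1.32] 16.32
tool frame F [-3.  -6.7  0.3] T [-0.23  0.21  1.31]
```

View pics/q5.png

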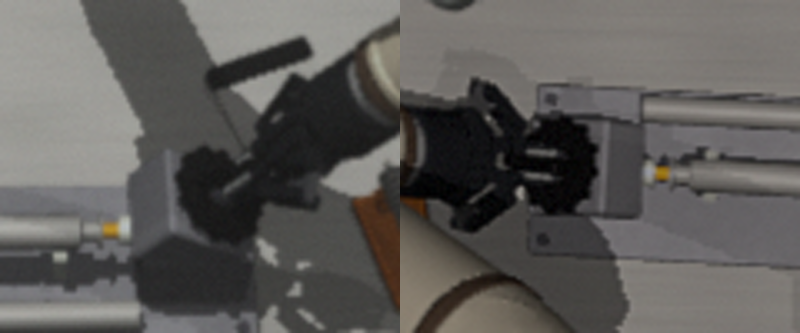

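drive_tool:
  deltas:
    - [[0,0,0],[0,5,0],0]
    - [[0,0,0],[0,11,0],0]
    - [[0,0,0],[0,17,0],0]
    - [[0,0,0],[0,23,0],0]
    - [[0,0,0],[0,29,0],0]
    - [[0,0,0],[0,35,0],0]
    - [[0,0,0],[0,40,0],0]
    - [[0,0,0],[0,40,0],0]

```text
clock: 17.08
tcp_pos: [0.53, 0.1688, 0.1469]
tcp_rot: [[-0.747, -0.016, 0.665], [-0.538, -0.573, -0.618], [0.391, -0.82, 0.419]]
wrist_force: [1.5, 5.3, 4.6]
grip_width: 0.148
```

```bash
python3 -c "
from plan import *
commit([0,0,0],[0,40,0])"
python3 see2.py q6
```

```text
cmd [0.5301, 0.1673, 0.1461]
[0.53   0.1688 0.1469] 0.148 [1.5 5.3 4.6] [ 1.17 -0.23 -0.05] [-0.24  0.72 -0.59  1.64  0.77  1.47 -1.96] 17.08
tool frame F [-2.2 -6.8 -0.4] T [-0.77  0.16  0.9 ]
```

View pics/q6.png

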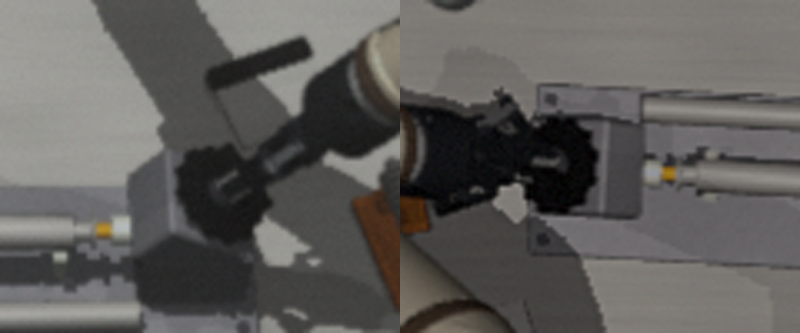

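drive_tool:
  deltas:
    - [[0,0,0],[0,0,0],0.3]
    - [[0,0,0],[0,0,0],0.5]
    - [[0,0,0],[0,0,0],0.6]
    - [[0,0,0],[0,0,0],0.6]
    - [[0,-0.02,0],[0,0,0],0.6]
    - [[0,-0.04,0],[0,0,0],0.6]
    - [[0,-0.06,0],[0,0,0],0.6]
    - [[0,-0.08,0],[0,-7,0],0.6]
    - [[0,-0.08,0],[0,-14,0],0.6]
    - [[0,-0.08,0],[0,-21,0],0.6]
    - [[0,-0.08,0],[0,-28,0],0.6]
    - [[0,-0.08,0],[0,-35,0],0.6]
    - [[0,-0.08,0],[0,-42,0],0.6]
    - [[0,-0.08,0],[0,-49,0],0.6]
    - [[0,-0.08,0],[0,-56,0],0.6]
    - [[0,-0.08,0],[0,-63,0],0.6]
    - [[0,-0.08,0],[0,-70,0],0.6]
    - [[0,-0.08,0],[0,-77,0],0.6]
    - [[0,-0.08,0],[0,-84,0],0.6]
    - [[0,-0.08,0],[0,-84,0],0.6]

```text
clock: 18.85
tcp_pos: [0.5309, 0.213, 0.2114]
tcp_rot: [[0.586, -0.019, 0.81], [-0.67, -0.574, 0.471], [0.456, -0.819, -0.35]]
wrist_force: [-0.1, -0.5, -0.6]
grip_width: 0.603
```

```bash
python3 -c "
from plan import *
commit([0,-.08,0],[0,-84,0])"
python3 see2.py q7
python3 -c "
from h import *
A=[];
g=0
for n,c in (('scene',(278,203)),('top',(224,196))):
    im=0
    for i in range(4): f=grab_frame(n);im=im+f['color'].astype(float)/4
    k=im[c[1]-14:c[1]+14,c[0]-19:c[0]+19].astype(np.uint8);A.append(cv2.resize(k,None,fx=10,fy=10,interpolation=cv2.INTER_NEAREST));print(n,c[0]-19,c[1]-14)
cv2.imwrite('pics/q8.png',np.hstack(A))"
```

```text
cmd [0.5316, 0.2132, 0.2116]
[0.5309 0.213  0.2114] 0.603 [-0.1 -0.5 -0.6] [ 0.61 -0.03  0.01] [-0.14  0.78 -0.88  1.52  0.86  1.72 -0.56] 18.85
tool frame F [-0.1  0.8 -0.1] T [ 0.38 -0.    0.47]
scene 259 189
top 205 182
```

View pics/q7.png

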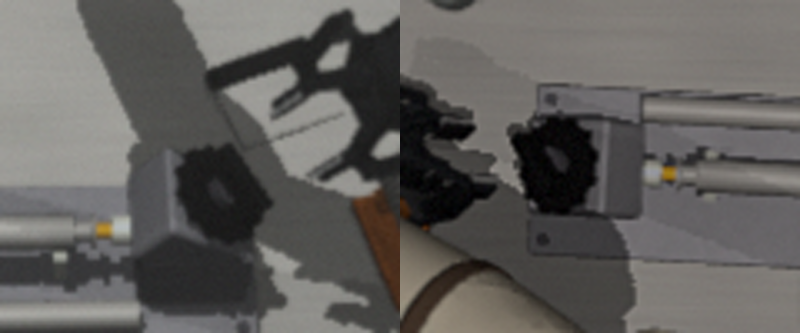

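View pics/q8.png

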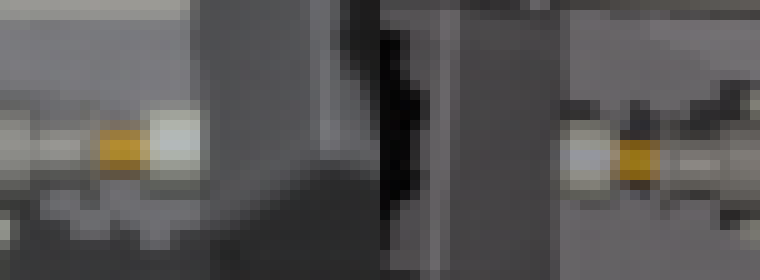

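```bash
cat > rod.py <<'E'
from ov import *
S=[.522,-.033,-.033]
def rod(N=4):
    out=[]
    for n,cr in(("scene",(255,300,196,212)),("top",(205,250,188,206))):
        im=0
        for i in range(N): f=grab_frame(n);im=im+f['color'].astype(float)/N
        k=im[cr[2]:cr[3],cr[0]:cr[1]];yel=(k[:,:,2]+k[:,:,1])/2-k[:,:,0]
        r=np.argmax(yel.max(1));row=np.mean(yel[[max(r-1,0),r]],0);base=np.median(row);row=row-base
        pk=np.percentile(row,95) if 0 else np.sort(row)[-3:-1].mean();w=np.clip(row/pk,0,None);w[w<.12]=0
        i=np.arange(len(w));cen=(w*i).sum()/w.sum()+cr[0];wid=w.sum()
        # world y (cradle frame) for columns; brass top surface visible: z ~ +.004
        ys=np.linspace(.06,.14,161);pp_=proj(f,[Rz(S[2])@[0,y,.004]+[S[0],S[1],.075] for y in ys])[:,0]
        o=np.argsort(pp_);a=np.interp([cen-wid/2,cen+wid/2],pp_[o],ys[o])
        out.append((n,cen,wid,np.sort(a)*1000,abs(a[1]-a[0])*1000))
        print(n,"cen %.2f wid %.2fpx"%(cen,wid),"y edges mm",(np.sort(a)*1000).round(1),"rod mm %.1f"%(abs(a[1]-a[0])*1000),row.round(0).astype(int)[max(0,int(cen-cr[0])-6):int(cen-cr[0])+7].tolist())
rod()
E
python3 rod.py
```

```text
scene cen 270.69 wid 4.64px y edges mm [ 87.6 101.4] rod mm 13.8 [6, 6, 6, 7, 23, 78, 95, 98, 91, 48, 6, -1, -1]
top cen 230.17 wid 4.02px y edges mm [ 91.7 104.4] rod mm 12.7 [-5, -5, -5, 0, 26, 83, 95, 89, 52, 4, 0, 2, 2]
```

drive_tool:
  deltas:
    - [[0,0,0],[0,-7,0],0.6]
    - [[0,0,0],[0,-14,0],0.6]
    - [[0,0,0],[0,-21,0],0.6]
    - [[0,0,0],[0,-28,0],0.6]
    - [[0,0,0],[0,-35,0],0.6]
    - [[0,0,0],[0,-42,0],0.6]
    - [[0,0,0],[0,-49,0],0.6]
    - [[0,0,0],[0,-56,0],0.6]
    - [[0,0,0],[0,-63,0],0.6]
    - [[0,0,0],[0,-70,0],0.6]
    - [[0,0,0],[0,-77,0],0.6]
    - [[0,0,0],[0,-84,0],0.6]
    - [[0,0,0],[0,-90,0],0.6]
    - [[0,0,0],[0,-96,0],0.6]
    - [[0,0,0],[0,-96,0],0.6]
    - [[0,0,0],[0,-96,0],0.6]

```text
clock: 21.08
tcp_pos: [0.5309, 0.2137, 0.2117]
tcp_rot: [[0.75, -0.019, -0.662], [0.534, -0.573, 0.621], [-0.391, -0.819, -0.42]]
wrist_force: [0.9, 0.3, 0.1]
grip_width: 0.602
```

```bash
python3 -c "
from plan import *
commit([0,0,0],[0,-96,0])"
python3 see2.py q9; python3 -c "
from plan import *
from bar import *
c,u,v,n=wf();c=c+[.0012,0,0];ph=-.12-np.radians(130)
show([ph,ph-.1],'pics/q10.png')
b=np.cos(ph)*u+np.sin(ph)*v;w=np.cross(n,b);R=frame(-n,-w)
delta(load()[0],R)"
```

```text
cmd [0.5316, 0.2132, 0.2116]
[0.5309 0.2137 0.2117] 0.602 [0.9 0.3 0.1] [0.62 0.02 0.06] [-0.02  0.93 -1.16  1.52  1.02  1.87  1.  ] 21.08
tool frame F [ 0.8 -0.2 -0.4] T [ 0.46 -0.07 -0.42]
shift [0.0, 0.0, 0.0] rot [0.03, 0.01, 0.02] rows>= 0.0
```

View pics/q9.png

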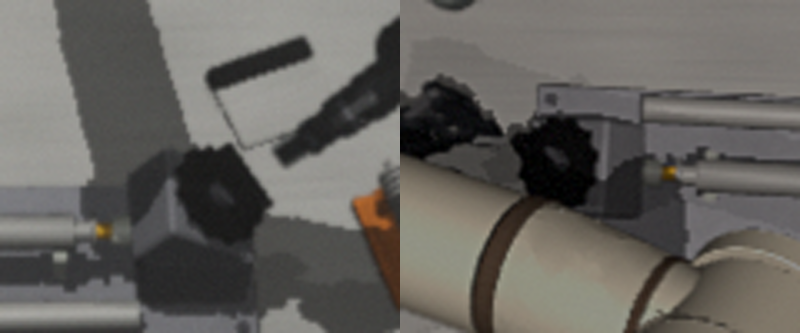

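View pics/q10.png

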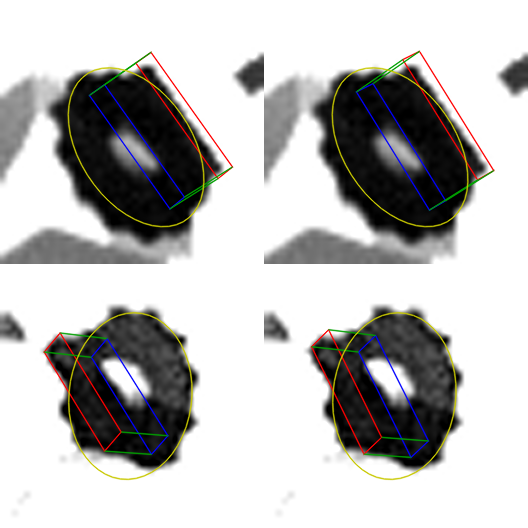

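Bar direction agrees with the model, so I regrip. The earlier grip showed about a 1 mm offset, already corrected.

drive_tool:
  deltas:
    - [[0,0.02,0],[0,0,0],0.6]
    - [[0,0.04,0],[0,0,0],0.6]
    - [[0,0.06,0],[0,0,0],0.6]
    - [[0,0.073,0],[0,0,0],0.6]
    - [[0,0.079,0],[0,0,0],0.6]
    - [[0,0.079,0],[0,0,0],0.6]
    - [[0,0.079,0],[0,0,0],0.4]
    - [[0,0.079,0],[0,0,0],0.3]
    - [[0,0.079,0],[0,0,0],0.2]
    - [[0,0.079,0],[0,0,0],0]
    - [[0,0.079,0],[0,0,0],0]
    - [[0,0.079,0],[0,0,0],0]
    - [[0,0.079,0],[0,0,0],0]

```text
clock: 22.67
tcp_pos: [0.5298, 0.1696, 0.1483]
tcp_rot: [[0.748, -0.016, -0.664], [0.537, -0.572, 0.62], [-0.39, -0.82, -0.419]]
wrist_force: [-0.2, 2.3, 6.5]
grip_width: 0.151
```

```bash
python3 -c "
from plan import *
commit([0,.079,0],[0,0,0])"
python3 see2.py q11;python3 rod.py
```

```text
cmd [0.5302, 0.1679, 0.1469]
[0.5298 0.1696 0.1483] 0.151 [-0.2  2.3  6.5] [ 0.43 -0.13 -0.08] [ 0.06  0.97 -1.13  1.63  1.08  1.77  0.97] 22.67
tool frame F [-1.4 -6.7 -1.1] T [ 0.28  0.13 -0.33]
scene cen 270.81 wid 4.92px y edges mm [ 87.5 102.2] rod mm 14.7 [0, 0, 0, 1, 15, 43, 52, 53, 50, 31, 8, 3, 3]
top cen 230.13 wid 4.05px y edges mm [ 91.8 104.6] rod mm 12.8 [2, 2, 1, 4, 18, 48, 51, 49, 30, 3, -1, 0, 1]
```

View pics/q11.png

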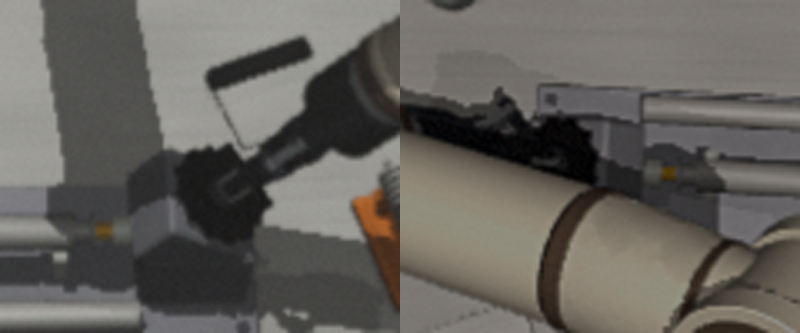

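Now 30° more.

drive_tool:
  deltas:
    - [[0,0,0],[0,4,0],0]
    - [[0,0,0],[0,9,0],0]
    - [[0,0,0],[0,14,0],0]
    - [[0,0,0],[0,19,0],0]
    - [[0,0,0],[0,24,0],0]
    - [[0,0,0],[0,28,0],0]
    - [[0,0,0],[0,30,0],0]
    - [[0,0,0],[0,30,0],0]

```text
clock: 23.83
tcp_pos: [0.5299, 0.1694, 0.1483]
tcp_rot: [[0.98, -0.016, -0.2], [0.155, -0.573, 0.805], [-0.127, -0.82, -0.559]]
wrist_force: [0.5, 3.3, 5.5]
grip_width: 0.155
```

```bash
python3 -c "
from plan import *
commit([0,0,0],[0,30,0])"
python3 see2.py q12;python3 rod.py
```

```text
cmd [0.5302, 0.1679, 0.1469]
[0.5299 0.1694 0.1483] 0.155 [0.5 3.3 5.5] [ 0.43 -0.    0.1 ] [ 0.02  0.92 -1.06  1.63  1.03  1.72  0.48] 23.83
tool frame F [ 0.3 -6.4 -0.5] T [ 0.4  -0.09 -0.14]
scene cen 269.75 wid 3.98px y edges mm [85.8 97.7] rod mm 11.9 [1, 1, 0, 0, 2, 21, 43, 50, 34, 6, 2, 1, 1]
top cen 230.98 wid 3.74px y edges mm [ 89.6 101.4] rod mm 11.8 [1, 1, 1, 0, -1, 5, 35, 48, 32, 5, -1, 0, 1]
```

View pics/q12.png

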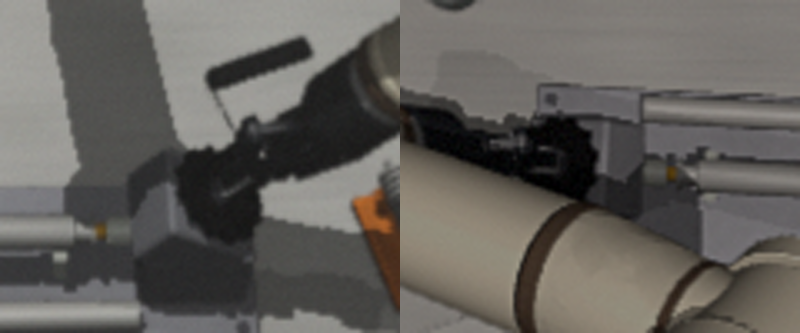

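drive_tool:
  deltas:
    - [[0,0,0],[0,3,0],0]
    - [[0,0,0],[0,6,0],0]
    - [[0,0,0],[0,9,0],0]
    - [[0,0,0],[0,10,0],0]
    - [[0,0,0],[0,10,0],0]
    - [[0,0,0],[0,10,0],0]

```text
clock: 24.83
tcp_pos: [0.5299, 0.1694, 0.1484]
tcp_rot: [[0.999, -0.016, -0.029], [0.014, -0.573, 0.82], [-0.03, -0.82, -0.572]]
wrist_force: [1.0, 3.2, 6.4]
grip_width: 0.149
```

```bash
python3 -c "
from plan import *
commit([0,0,0],[0,10,0])"
python3 see2.py q13;python3 rod.py
```

```text
cmd [0.5302, 0.1679, 0.1469]
[0.5299 0.1694 0.1484] 0.149 [1.  3.2 6.4] [0.32 0.05 0.22] [ 0.01  0.91 -1.03  1.63  1.02  1.7   0.31] 24.83
tool frame F [ 0.8 -7.1 -1.1] T [ 0.31 -0.22 -0.1 ]
scene cen 269.43 wid 4.16px y edges mm [84.5 96.9] rod mm 12.4 [1, 1, 1, 1, 3, 25, 69, 58, 20, 4, 1, 1, 1]
top cen 231.31 wid 4.03px y edges mm [ 88.1 100.8] rod mm 12.7 [0, 0, 0, -1, 1, 23, 73, 57, 8, 0, 0, 0, 0]
```

drive_tool:
  deltas:
    - [[0,0,0],[0,0,0],0.25]
    - [[0,0,0],[0,0,0],0.45]
    - [[0,0,0],[0,0,0],0.6]
    - [[0,0,0],[0,0,0],0.6]
    - [[0,-0.02,0],[0,0,0],0.6]
    - [[0,-0.05,0],[0,0,0],0.6]
    - [[0,-0.08,0],[0,0,0],0.6]
    - [[0,-0.11,0],[0,0,0],0.6]
    - [[0,-0.14,0],[0,0,0],0.6]
    - [[0,-0.16,0],[0,0,0],0.6]
    - [[0,-0.16,0],[0,0,0],0.6]
    - [[0,-0.16,0],[0,0,0],0.6]

```text
clock: 26.33
tcp_pos: [0.5322, 0.2612, 0.2787]
tcp_rot: [[0.999, -0.017, -0.029], [0.014, -0.573, 0.82], [-0.03, -0.82, -0.572]]
wrist_force: [-0.6, 0.8, 0.3]
grip_width: 0.603
```

```bash
python3 -c "
from plan import *
commit([0,-.16,0],[0,0,0])"
python3 see2.py q14;python3 rod.py; python3 -c "
from h import *
A=[];
for n,c in (('scene',(278,203)),('top',(224,196))):
    im=0
    for i in range(4): f=grab_frame(n);im=im+f['color'].astype(float)/4
    k=im[c[1]-14:c[1]+14,c[0]-19:c[0]+19].astype(np.uint8);A.append(cv2.resize(k,None,fx=10,fy=10,interpolation=cv2.INTER_NEAREST))
cv2.imwrite('pics/q15.png',np.hstack(A))"; python3 see.py q16 .522,-.0400,1.5378,.075
```

```text
cmd [0.5331, 0.2596, 0.278]
[0.5322 0.2612 0.2787] 0.603 [-0.6  0.8  0.3] [ 0.58 -0.03  0.01] [-0.14  0.84 -1.07  1.37  0.92  1.93  0.38] 26.33
tool frame F [-0.6 -0.7  0.5] T [ 0.58 -0.   -0.04]
scene cen 269.35 wid 4.23px y edges mm [84.2 96.8] rod mm 12.6 [7, 6, 7, 7, 8, 27, 81, 88, 36, 5, -1, -1, -1]
top cen 231.73 wid 4.28px y edges mm [86.3 99.9] rod mm 13.5 [-6, -6, -6, -8, -4, 36, 104, 73, 13, 4, 6, 6, 6]
[0.5324 0.2602 0.2784] 0.599 [ 0.7 -0.8  0.1] [ 0.61 -0.    0.  ] [-0.14  0.84 -1.07  1.38  0.92  1.93  0.38] 27.33
```

View pics/q15.png

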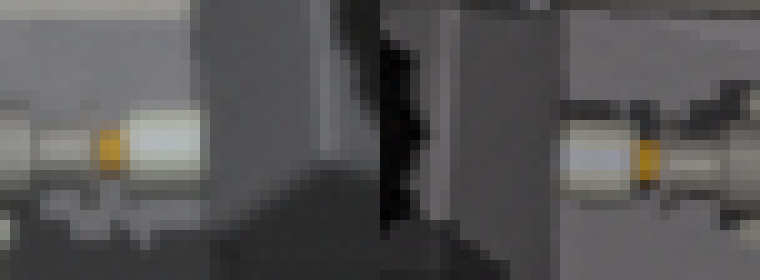

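View pics/q16.png

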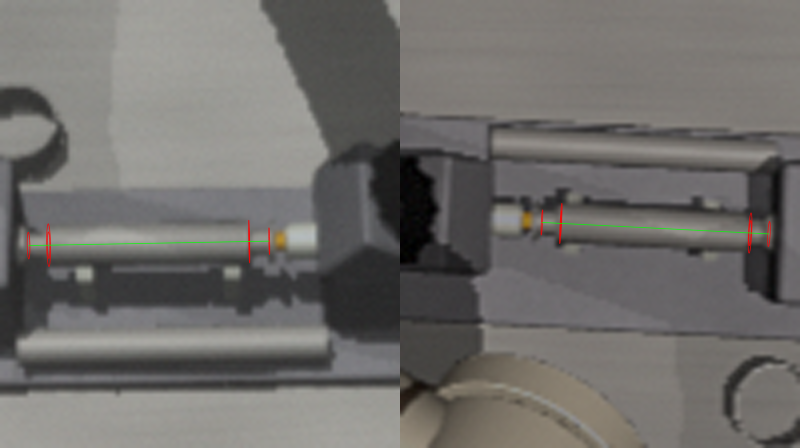

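View pics/q14.png

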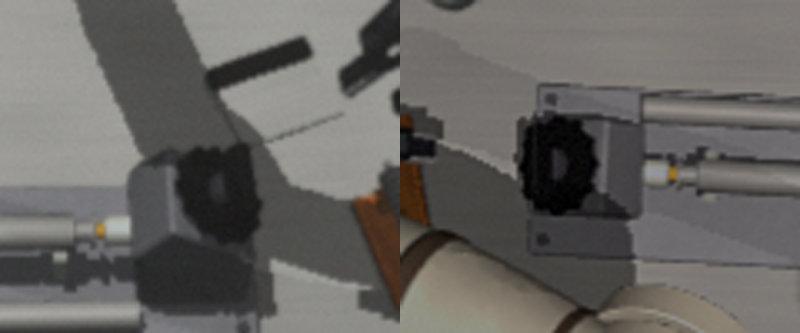

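```bash
python3 - <<'E'
from h import *
a=cv2.imread("pics/scene0.png");f=grab_frame("scene");g=grab_frame("top")
A=cv2.addWeighted(f["color"],.5,a,.5,0);B=cv2.addWeighted(g["color"],.5,cv2.imread("pics/top0.png"),.5,0)
cv2.imwrite("pics/fin.png",cv2.resize(np.hstack([A,B]),(800,300),interpolation=cv2.INTER_AREA))
print(get_state()["joint_vel"])
E
```

```text
[-9.12853478e-05 -8.14470573e-04  3.27516071e-05 -4.37862457e-04
 -1.77352854e-03  3.63125127e-04 -1.05818415e-03]
```

View pics/fin.png

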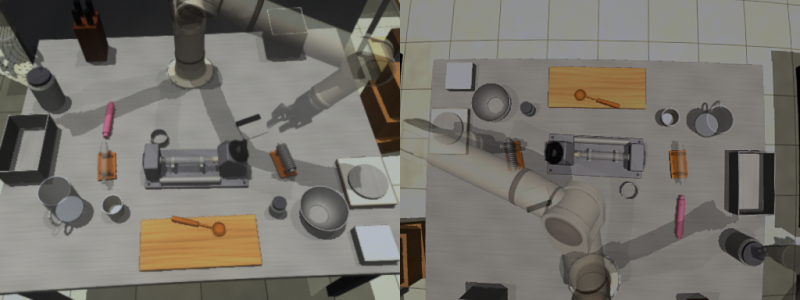

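The before/after blend shows the cutter, scraper, ring, cup, jar and spoon with no ghosting, so nothing else has moved. The arm is clear of everything, so I hand the job in.

```bash
python3 -c "
from rig import *
print(close_job())"
```

```text
the job is handed in; nothing more can be done
None
```

I laid the smooth roller in both V saddles and let it go. I then wound the tension wheel about 170° clockwise in two grips (130° and 40°), released it and backed the arm off. The job was handed in at about 27 s; no verdict is reported.

What the last checks showed:
- **Roller:** the overlay has it seated in both saddles, slid about 7 mm to the headstock and clamped.
- **Spring:** about 7 to 7.5 mm of brass rod shows, so the plunger is pressed in by about 8 to 9 mm. The wheel angle gives about 7.8 mm. Both are inside the 5.5 to 10.5 mm window.
- **Surroundings:** no wrist force, and no visible shift of the cutter or the other things on the table in the before/after blend.

What disagreed or was weak:
- **Camera offset:** the two cameras disagreed by about 3 mm on where the sleeve stood. They agreed within about 0.4 mm on the final rod length.
- **Rod script:** its automatic width figures (about 13 mm) were wrong for the shortened rod, because it misjudges the peak brightness of a narrow strip. I recomputed them with a fixed peak.
- **Wrist torque:** the readings were too noisy to confirm the tension on their own.

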